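Load the sloped feed tray with reagent bottles by height

TASK

Move the four square white reagent bottles, one after another, from the flat rack into the sloped feed tray, starting with the tallest and going down to the shortest. Set each one upright in the lane so that it slides down and rests against the end stop (the tallest) or against the bottle before it, so that in the end they stand in a closed row that gets shorter uphill; leave the tape, jar, beaker and spool where they are.

Things in the scene. Friction and masses are not known exactly. Their poses are not given: they have to be found in the camera images.
- bottle_a_mid (a point): The tallest of four square white plastic bottles with round black screw caps, loose; footprint 46 x 46 mm, 98 mm high in all: square body 86 mm, then a cap 37 mm across and 12 mm high. This point is its centre, 49 mm above its base; z up, x and y square to its sides (at the start nearly the rack's x and y). It starts upright in any one of the four pockets of the rack.
- bottle_b_mid (a point): The second tallest of four square white plastic bottles with round black screw caps, loose; footprint 46 x 46 mm, 84 mm high in all: square body 72 mm, then a cap 32 mm across and 12 mm high. This point is its centre, 42 mm above its base; z up, x and y square to its sides (at the start nearly the rack's x and y). It starts upright in any one of the four pockets of the rack.
- bottle_c_mid (a point): The second shortest of four square white plastic bottles with round black screw caps, loose; footprint 46 x 46 mm, 70 mm high in all: square body 58 mm, then a cap 27 mm across and 12 mm high. This point is its centre, 35 mm above its base; z up, x and y square to its sides (at the start nearly the rack's x and y). It starts upright in any one of the four pockets of the rack.
- bottle_d_mid (a point): The shortest of four square white plastic bottles with round black screw caps, loose; footprint 46 x 46 mm, 56 mm high in all: square body 44 mm, then a cap 22 mm across and 12 mm high. This point is its centre, 28 mm above its base; z up, x and y square to its sides (at the start nearly the rack's x and y). It starts upright in any one of the four pockets of the rack.
- rack: Flat grey fixed rack, 290 mm long (x) by 70 wide (y), left or right of the robot's middle line; the tray is on the other side. Origin: centre of its underside, on the bench. Four pockets centred at x = -105, -35, 35, 105 mm; floors 12 mm above the bench, rims 6 mm above the floors.
- tray_foot (a point): Foot of the end stop, mid-lane, on the floor of the fixed sloped steel tray, 22 mm up. x: uphill along the floor (10 deg), away from the robot; y: across; z: floor normal. Lane 264 mm long, 62 wide; side walls 8 mm high over the floor (grip above them, along y), stop 40 high. Floor slippery: a bottle let go tilts onto it and slides down by itself. Resting centres at x = 23, 69, 115, 161 mm.
- tape: Roll of paper tape lying flat, 56 mm across, 19 mm high, loose, a bystander: leave it where it is (do not shift it by more than 30 mm or tip it). Origin: centre of its underside.
- jar: Small round amber jar with white lid, 38 mm across, 50 mm high, loose, a bystander: leave it where it is (do not shift it by more than 30 mm or tip it). Origin: centre of its underside.
- beaker: Open glass beaker, 64 mm across, 75 mm high, loose, a bystander: leave it where it is (do not shift it by more than 30 mm or tip it). Origin: centre of its underside.
- spool: Empty white spool standing up, 64 mm across, 63 mm high, loose, a bystander: leave it where it is (do not shift it by more than 30 mm or tip it). Origin: centre of its underside.
Mind the look-alikes: they are no part of the job. What is shaped like the part that bears bottle_a_mid but green or orange is not meant. Leave any turquoise look-alike of the part that bears bottle_c_mid alone.

How it is judged:
By the outcome, as a careful person would: the job done as asked, in the order asked, and still so for the second after the job is handed in, with the robot touching nothing.
It also fails if it takes over 96 s, if anything falls off the work surface, if the arm or the gripper's body presses on something with over 40 N, if the wrist force passes 120 N, or if a joint passes its speed limit or range.

ROBOT

A 6-joint arm with a two-finger parallel gripper is mounted at the origin on the work surface. World frame = base frame: x ahead of the robot, y to its left, z up, the work surface at z = 0. Lengths are in m, angles in degrees, forces in N, time in s.
With the tool pointing down it reaches from about 0.325 to 0.9 m from the base axis. Payload 6.1 kg.
Tool frame: the origin (TCP) lies between the finger pads; the fingertips stand 22 mm ahead of it and the grasp point (between the pads) lies 3 mm ahead of it; x points along the fingers, y is the direction in which the jaws open and shut, and the axes are right-handed (so a half turn about x gives the same grasp; the last joint's range is limited). The gripper opens to 85 mm and grips with 20 to 120 N. Pads are 22 mm wide; open, the fingers measure 114 mm over their backs; the gripper's body (76 mm by 85 mm) begins 54 mm behind the grasp point. The pads swing forward as they close: fully open they stand 13 mm farther back than shut.
Start: joints at [59.124, 12.628, 87.462, -0, 79.91, -7.225], TCP at [0.251, 0.572, 0.253] pointing down, gripper open.
Joint ranges: [-170.65, 170.65], [-52.31, 119.04], [5.05, 147.46], [-71.25, 251.25], [11.57, 151.72], [-153.62, 153.62]. Speed limits (degrees/s): [147.25, 147.25, 172.46, 180, 180, 180].

INTERFACE

Orientations are given as a 3x3 rotation matrix whose columns are the frame's x, y, z axes.
In Python, from workcell import r, imaging gives the robot as it stands.
- The arm moves only by the tool jog_arm, never from a script. Its argument "increments" is a list of rows, each a list of 2 entries, a list of its own where there are three numbers: the shift along the tool's x, y, z in cm, then the turn about the tool's x in degrees. A call has 1 to 5 rows; each row is the pose to reach, as a shift and turn from the pose measured when the call began, along the tool's axes at that moment; what a row does not reach only later rows make up. A row lasts 1/10 s, in which the tool goes at most 50 mm and 8.59 degrees, less where a joint would pass 70% of its speed; a pose out of reach is approached as far as the arm can. A call with a gripper value outside its range is refused whole. "claw" is the opening, from 0 (shut) to 1 (fully open), set as the call begins (left out, the last holds). The fingers move at their own pace and stop on an object; "squeeze" is the grip in N (left out, the last holds). Time passes only in rows, so rows that repeat a pose let the fingers close. It gives the time, the measured TCP pose, the force and the opening at its end, in the units of the state.
- r.state(): the state, without advancing time (a new reading comes with each control period).
- imaging.snapshot(name): name is "side" or "top"; returns a dict with "img" (480x640x3 uint8, red, green, blue), "camera_matrix" (3x3 intrinsics, pixels), "world_from_camera" (4x4, takes a point from camera to world coordinates). Camera axes: x right, y up, looking along -z (the intrinsics and any distortion apply to the point x, -y, -z); pixel columns grow to the right and rows downward; lengths in m; the calibration is good to about 2 mm. A picture is of the moment at which its call begins. There is no depth.
- r.job_done(): hands the job in, once; it reports no verdict.
Trained networks look in a picture, given as the dict that the camera call returned (one of the last four; its "shot" number tells which), for a name from the list of things; names that differ only in an ending like _2 or _b are one class to them, and where a whole thing is asked for, a point or a joint stands for the part that bears it (a point fixed in the world has none). Each returns a list of dicts, best first, with "score" (0 to 1); they miss things now and then, are a little off and sometimes report something else, mostly with a low value. They report only what shows in the picture. A call takes as long as a camera call. They do not tell look-alikes from the thing itself.
- imaging.trace(picture, query): "mask" (480x640 bool, what is visible of it) and "uv" ([column, row] in pixels, amid what is visible of it).
- imaging.pinpoint(picture, query): "uv" ([column, row] in pixels: a listed point, or the origin of a listed thing).
The state is a dict: "t": time; "q": joint angles; "qvel": joint speeds; "effort": joint torques, N m; "ee_pos": TCP position; "eef_rot": TCP orientation; "force": force on the tool from outside, world axes, zero at the start; "moment": the same for the moment, N m; "finger_gap": finger opening in m.
Only numpy, scipy, OpenCV 4.12 (cv2) and the standard library are available. Lean on these libraries where they do the work, as an engineer would, in place of code of your own. Each camera call takes 0.05 s, during which the arm holds its last target.

## Working session

There is one attempt and no reset: what is moved stays moved. The work goes in short steps, Python scripts to look and compute and a tool call to move; the robot and the scene stay as the last step left them, time stands still between calls to the robot, and variables do not carry over. Pictures are saved under pics/ and viewed, and the job is handed in when it is done.

Besides the shell and the picture viewer there is one more tool, called as name([rows], argument=value, ...), one row to a line, values as JSON. jog_arm: Moves the arm, as the interface text tells. Its arguments: {"type":"object","properties":{"increments":{"type":"array"},"claw":{"type":"number"},"squeeze":{"type":"number"}},"required":["increments"]}

```bash
ls; mkdir -p pics; cat > h.py <<'E'
import numpy as np, cv2
from workcell import r, imaging
def save(p,name): cv2.imwrite(f'pics/{name}.png', cv2.cvtColor(p['img'],cv2.COLOR_RGB2BGR))
E
python3 - <<'E'
from h import *
np.set_printoptions(precision=4,suppress=True)
s=r.state(); print(s)
for n in ['top','side']:
    p=imaging.snapshot(n); save(p,n+'0'); print(n,{k:v for k,v in p.items() if k!='img'})
    for q in ['bottle_a_mid','rack','tray_foot','tape','jar','beaker','spool']:
        print(q,[(round(d['score'],2),np.round(d['uv'],1).tolist()) for d in imaging.pinpoint(p,q)])
E
```

```text
pics
{'t': 0.0, 'q': array([59.1227, 12.6757, 87.5248, -0.0008, 79.912 , -7.2247]), 'qvel': array([-0.0105,  0.012 , -0.1255,  0.0085,  0.0394, -0.0622]), 'effort': array([  0.0001, -49.6901, -38.9394,  -0.0002,   0.0113,  -0.    ]), 'ee_pos': array([0.2505, 0.572 , 0.2522]), 'eef_rot': array([[-0.001 ,  0.4012,  0.916 ],
       [-0.0017,  0.916 , -0.4012],
       [-1.    , -0.002 , -0.0002]]), 'force': array([-0.0499, -0.2905, -0.4169]), 'moment': array([ 0.0223, -0.0332,  0.0193]), 'finger_gap': 0.08533656653552221}
top {'camera_matrix': array([[598.6733,   0.    , 314.1471],
       [  0.    , 598.6733, 235.9842],
       [  0.    ,   0.    ,   1.    ]]), 'world_from_camera': array([[-0.0082,  0.9811, -0.1931,  0.3077],
       [-1.    , -0.0082,  0.0006,  0.0301],
       [-0.001 ,  0.1931,  0.9812,  1.4017],
       [ 0.    ,  0.    ,  0.    ,  1.    ]]), 'shot': 1}
bottle_a_mid [(0.89, [398.6, 283.0]), (0.88, [400.1, 336.5]), (0.58, [449.7, 271.1])]
rack [(0.67, [394.0, 244.5])]
tray_foot [(0.91, [252.3, 298.7]), (0.37, [392.3, 196.6])]
tape [(0.51, [335.2, 227.7])]
jar [(0.72, [330.7, 283.0])]
beaker []
spool [(0.9, [182.3, 219.9])]
side {'camera_matrix': array([[489.0561,   0.    , 305.2881],
       [  0.    , 489.0561, 233.5475],
       [  0.    ,   0.    ,   1.    ]]), 'world_from_camera': array([[ 0.812 ,  0.3396, -0.4748,  0.0519],
       [-0.5834,  0.4441, -0.68  , -0.6813],
       [-0.0201,  0.8291,  0.5587,  0.6563],
       [ 0.    ,  0.    ,  0.    ,  1.    ]]), 'shot': 2}
bottle_a_mid [(0.88, [381.4, 336.0]), (0.87, [328.6, 302.5]), (0.69, [274.7, 333.1])]
rack [(0.83, [368.0, 301.8])]
tray_foot [(0.84, [228.8, 238.5]), (0.37, [329.7, 305.7]), (0.29, [257.0, 195.8])]
tape [(0.87, [340.4, 260.7])]
jar [(0.73, [288.7, 281.3])]
beaker [(0.69, [401.1, 236.8])]
spool [(0.95, [257.0, 193.9]), (0.6, [288.9, 285.0]), (0.41, [326.0, 303.6])]
```

```bash
python3 - <<'E'
import cv2
for n,(a,b,c,d) in {'top0':(120,360,160,480),'side0':(120,390,180,500)}.items():
    i=cv2.imread(f'pics/{n}.png'); cv2.imwrite(f'pics/{n}z.png',cv2.resize(i[a:b,c:d],None,fx=2.2,fy=2.2,interpolation=cv2.INTER_CUBIC))
E
```

```text
(no output)
```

View pics/top0.png

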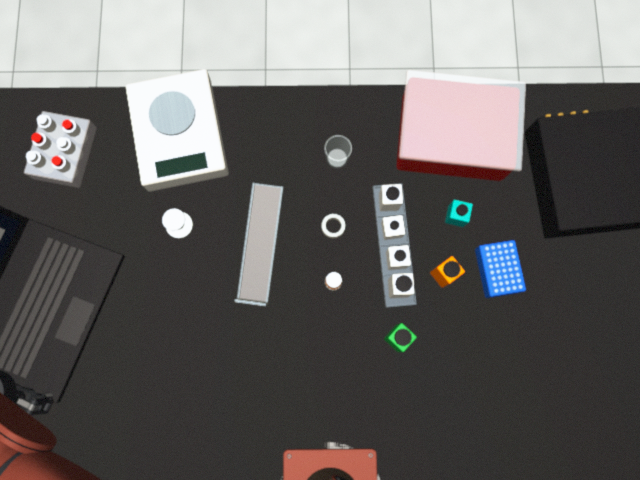

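View pics/side0z.png

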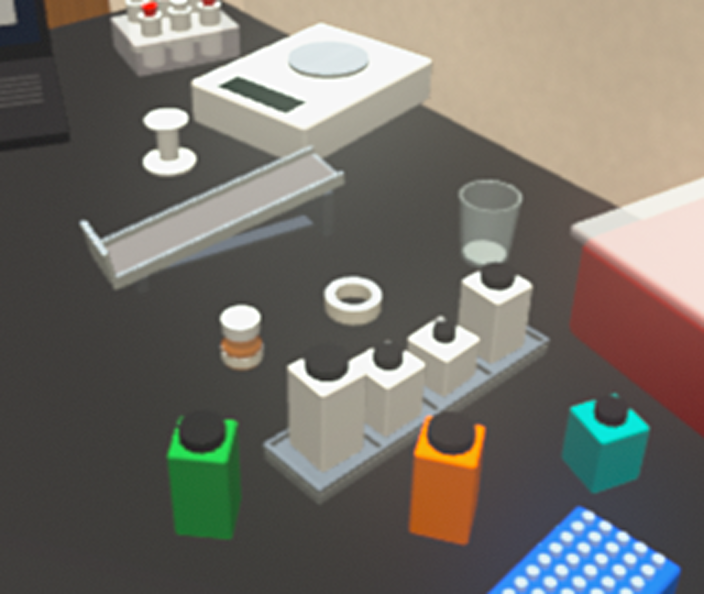

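View pics/top0z.png

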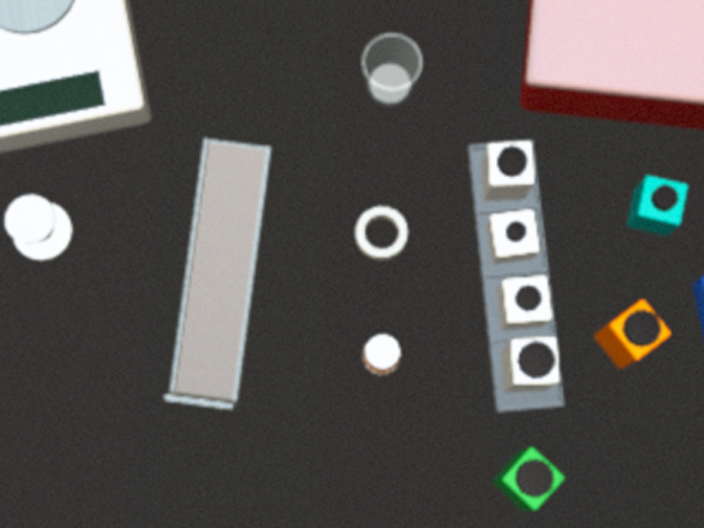

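The bottles from near to far in the top view are A (403,285), C (400,257), D (394,227) and B (392,195). All four are white, in the rack. The look-alikes are green (403,337), orange (448,270) and turquoise (460,211), all standing off the rack. Next I'll work out the geometry.

```bash
cat >> h.py <<'E'
def proj(p,X):
    T=np.linalg.inv(p['world_from_camera']); X=np.atleast_2d(X)
    c=X@T[:3,:3].T+T[:3,3]; c=c*[1,-1,-1]; u=c@np.array(p['camera_matrix']).T; return u[:,:2]/u[:,2:]
def ray(p,uv):
    T=p['world_from_camera']; d=np.linalg.inv(p['camera_matrix'])@np.array([uv[0],uv[1],1.])
    return T[:3,3], T[:3,:3]@(d*[1,-1,-1])
def atz(p,uv,z):
    o,d=ray(p,uv); return o+d*(z-o[2])/d[2]
def tri(p1,u1,p2,u2):
    o1,d1=ray(p1,u1);o2,d2=ray(p2,u2);A=np.stack([d1,-d2],1)
    t=np.linalg.lstsq(A,o2-o1,rcond=None)[0];a=o1+d1*t[0];b=o2+d2*t[1];return (a+b)/2,np.linalg.norm(a-b)
def blobs(img,m,mn=20):
    n,l,s,c=cv2.connectedComponentsWithStats(m.astype(np.uint8)); return [(c[i],s[i,4],l==i) for i in range(1,n) if s[i,4]>=mn]
E
python3 - <<'E'
from h import *
np.set_printoptions(precision=4,suppress=True)
t=imaging.snapshot('top'); s=imaging.snapshot('side')
im=t['img'].astype(int)
for uv in [(403,284),(392,285),(375,250),(408,295),(260,240),(253,290),(270,200)]: print(uv,im[uv[1],uv[0]])
for p,nm in ((t,'top'),(s,'side')):
  for q in ['rack','tray_foot','bottle_a_mid','bottle_d_mid']:
    for d in imaging.trace(p,q):
        m=d['mask']; c=max(cv2.findContours(m.astype(np.uint8),0,2)[0],key=len)
        print(nm,q,round(d['score'],2),np.round(d['uv'],1),m.sum(),[np.round(x,1) for x in cv2.minAreaRect(c)])
g=t['img'].min(2)
for nm,uv,H in [('A',(403,285),.11),('C',(400,257),.082),('D',(394,227),.068),('B',(392,195),.096)]:
    x,y=uv; w=14
    sub=t['img'][y-w:y+w,x-w:x+w].max(2)<75
    b=[k for k in blobs(None,sub) if k[2][w-4:w+4,w-4:w+4].any()]
    for c,a,_ in b: print(nm,c+[x-w,y-w],a,atz(t,c+[x-w,y-w],H), 'side',proj(s,atz(t,c+[x-w,y-w],H)))
E
```

```text
(403, 284) [63 60 58]
(392, 285) [188 189 173]
(375, 250) [52 53 50]
(408, 295) [128 127 117]
(260, 240) [191 185 181]
(253, 290) [185 180 178]
(270, 200) [191 186 180]
top rack 0.48 [258.8 243.7] 3699 [array([260. , 243.7]), array([ 32. , 120.2]), np.float64(8.2)]
top tray_foot 0.76 [259.5 244.8] 3853 [array([259.9, 243.6]), array([ 33.9, 122.2]), np.float64(8.1)]
top tray_foot 0.27 [388.8 240.8] 1585 [array([394. , 244.1]), array([123.3,  31.9]), np.float64(84.3)]
top bottle_a_mid 0.96 [398.5 283.8] 568 [array([401.3, 284.7]), array([24.1, 24.6]), np.float64(86.2)]
top bottle_a_mid 0.95 [448.4 269.9] 557 [array([447.9, 271.2]), array([21.1, 27.6]), np.float64(51.3)]
top bottle_a_mid 0.7 [260.5 245.6] 3674 [array([260.1, 243.3]), array([ 31.9, 120.8]), np.float64(8.0)]
top bottle_a_mid 0.61 [399.6 336.2] 549 [array([400. , 337.5]), array([23.3, 23.3]), np.float64(45.0)]
top bottle_d_mid 0.91 [395.4 223.7] 457 [array([393.1, 226.1]), array([22.9, 21.4]), np.float64(78.7)]
top bottle_d_mid 0.24 [389.8 195.2] 615 [array([390., 197.]), array([28., 24.]), np.float64(90.0)]
side rack 0.66 [355.6 318.4] 1614 [array([368. , 310.6]), array([ 36.5, 138.9]), np.float64(67.2)]
side tray_foot 0.62 [282.8 218.4] 3379 [array([280.2, 221.9]), array([ 40.5, 119.1]), np.float64(70.9)]
side bottle_a_mid 0.91 [329.7 305. ] 1584 [array([328., 305.]), array([56., 34.]), np.float64(90.0)]
side bottle_a_mid 0.81 [272.9 333.9] 1668 [array([272.6, 335.3]), array([58.7, 32.4]), np.float64(86.6)]
side bottle_a_mid 0.55 [382.3 338.8] 1623 [array([382.3, 336.5]), array([30.5, 57.7]), np.float64(7.1)]
A [403.3415 283.122 ] 164 [ 0.4563 -0.1629  0.11  ] side [[326.5111 282.6779]]
C [399.8056 255.0556] 72 [ 0.5225 -0.1615  0.082 ] side [[354.5029 280.1268]]
D [394.     224.8537] 41 [ 0.5945 -0.1528  0.068 ] side [[379.7906 269.1151]]
B [392.287  192.9907] 108 [ 0.662  -0.1476  0.096 ] side [[404.175  243.8482]]
```

```bash
cat >> h.py <<'E'
from scipy.optimize import minimize
def rect(x0,x1,y0,y1,z,n=40):
    a=np.linspace(0,1,n); L=[(x0,y0),(x1,y0),(x1,y1),(x0,y1),(x0,y0)]; o=[]
    for (p,q),(u,v) in zip(L,L[1:]): o.append(np.stack([p+(u-p)*a,q+(v-q)*a,0*a+z],1))
    return np.vstack(o)
def circ(d,z,n=60):
    a=np.linspace(0,2*np.pi,n); return np.stack([d/2*np.cos(a),d/2*np.sin(a),0*a+z],1)
def Rz(a): c,s=np.cos(a),np.sin(a); return np.array([[c,-s,0],[s,c,0],[0,0,1]])
def Ry(a): c,s=np.cos(a),np.sin(a); return np.array([[c,0,s],[0,1,0],[-s,0,c]])
def edt(p):
    e=cv2.Canny(cv2.resize(p['img'],None,fx=3,fy=3,interpolation=cv2.INTER_CUBIC),40,110)
    return np.minimum(cv2.distanceTransform(255-e,cv2.DIST_L2,5)/3,4)
def cost(dts,ps,X):
    c=0
    for D,p in zip(dts,ps):
        u=(proj(p,X)+.5)*3-.5; c+=cv2.remap(D,u[None].astype(np.float32)[...,0],u[None].astype(np.float32)[...,1],1).mean()
    return c
HB=dict(A=.098,B=.084,C=.070,D=.056); CD=dict(A=.037,B=.032,C=.027,D=.022)
def fit(f,x0,st):
    best=None
    rng=np.random.default_rng(0)
    for k in range(12):
        s=np.array(x0)+(0 if k==0 else rng.normal(size=len(x0))*st)
        q=minimize(f,s,method='Nelder-Mead',options=dict(initial_simplex=np.vstack([s]+[s+np.eye(len(s))[i]*st[i] for i in range(len(s))])))
        if best is None or q.fun<best.fun: best=q
    return best
def bmodel(n,v,z0=.012):
    return np.vstack([rect(-.023,.023,-.023,.023,HB[n]-.012),circ(CD[n],HB[n]),circ(CD[n],HB[n]-.012)[:0]])@Rz(v[2]).T+[v[0],v[1],z0]
def draw(img,p,X,col):
    for u in (proj(p,X)+.5)*3-.5: cv2.circle(img,(int(u[0]),int(u[1])),1,col,-1)
E
cat > meas.py <<'E'
from h import *
np.set_printoptions(precision=4,suppress=True)
t=imaging.snapshot('top'); s=imaging.snapshot('side'); ps=[t,s]; d=[edt(p) for p in ps]
# rack
rm=lambda v:(np.vstack([rect(-.145,.145,-.035,.035,.018)])@Rz(v[2]).T+[v[0],v[1],0])
rk=fit(lambda v:cost(d,ps,rm(v)),[.56,-.155,.07],[.008,.006,.03]); print('rack',rk.x,np.degrees(rk.x[2]),rk.fun)
B={}
for n,v0 in dict(A=(.456,-.163),C=(.522,-.1615),D=(.5945,-.153),B=(.662,-.148)).items():
    for nm,dd,pp in (('both',d,ps),('top',d[:1],ps[:1]),('side',d[1:],ps[1:])):
        q=fit(lambda v:cost(dd,pp,bmodel(n,v)),[*v0,.08],[.004,.004,.05]); print(n,nm,q.x,np.degrees(q.x[2]),q.fun)
        if nm=='both':B[n]=q.x
    px=Rz(rk.x[2])@[{'A':-.105,'C':-.035,'D':.035,'B':.105}[n],0,0]+[*rk.x[:2],0]; print('  pocket',px[:2])
tm=lambda v:(rect(0,.264,-.031,.031,0)@Ry(-np.radians(10)).T@Rz(v[2]).T+[v[0],v[1],.022])
o=tri(t,[252.3,298.7],s,[228.8,238.5]); print('tri foot',o)
tr=fit(lambda v:cost(d,ps,tm(v)),[o[0][0],o[0][1],-.13],[.006,.006,.03]); print('tray',tr.x,np.degrees(tr.x[2]),tr.fun)
for p,nm,(a,b,c,e) in ((t,'top',(170,320,220,430)),(s,'side',(170,360,200,440))):
    im=cv2.resize(p['img'],None,fx=3,fy=3,interpolation=cv2.INTER_CUBIC)[...,::-1].copy()
    draw(im,p,rm(rk.x),(0,0,255)); draw(im,p,tm(tr.x),(0,255,0))
    for n in B: draw(im,p,bmodel(n,B[n]),(255,0,255))
    cv2.imwrite(f'pics/ov_{nm}.png',im[a*3:b*3,c*3:e*3])
E
python3 meas.py
```

```text
rack [ 0.561  -0.1572  0.0753] 4.3125575836070045 1.7302112579345703
A both [ 0.4569 -0.1639  0.0243] 1.3920811447965922 2.062412738800049
A top [ 0.4568 -0.1635  0.0366] 2.097980616173705 0.263171523809433
A side [ 0.4583 -0.1647  0.012 ] 0.6867873447434143 1.6313655376434326
  pocket [ 0.4563 -0.1651]
C both [ 0.5234 -0.1622  0.1008] 5.7741886928918005 1.6231213808059692
C top [ 0.5232 -0.1618  0.0774] 4.432902564096045 0.2588801681995392
C side [ 0.5243 -0.1628  0.0968] 5.546236932702147 1.270887851715088
  pocket [ 0.5261 -0.1598]
D both [ 0.596  -0.1536  0.1299] 7.442728452132396 1.008398175239563
D top [ 0.5955 -0.1533  0.1231] 7.052544693723096 0.24588294327259064
D side [ 0.5978 -0.1542  0.1205] 6.90636773734393 0.546291708946228
  pocket [ 0.5959 -0.1545]
B both [ 0.664  -0.1484  0.0581] 3.331478479913989 1.307917833328247
B top [ 0.6633 -0.1481  0.0337] 1.9282538700800533 0.30393531918525696
B side [ 0.6654 -0.1487  0.0224] 1.2806005336772606 0.8462570309638977
  pocket [ 0.6657 -0.1493]
tri foot (array([0.4338, 0.1717, 0.0292]), np.float64(0.0022653797451792686))
tray [ 0.4332  0.1738 -0.143 ] -8.19533709831374 1.9810080528259277
```

View pics/ov_top.png

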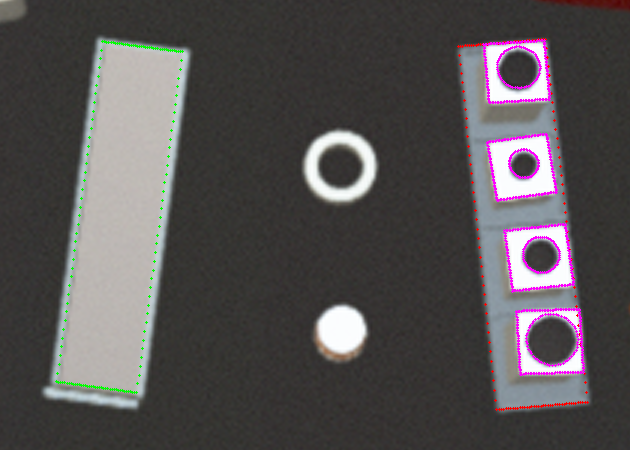

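View pics/ov_side.png

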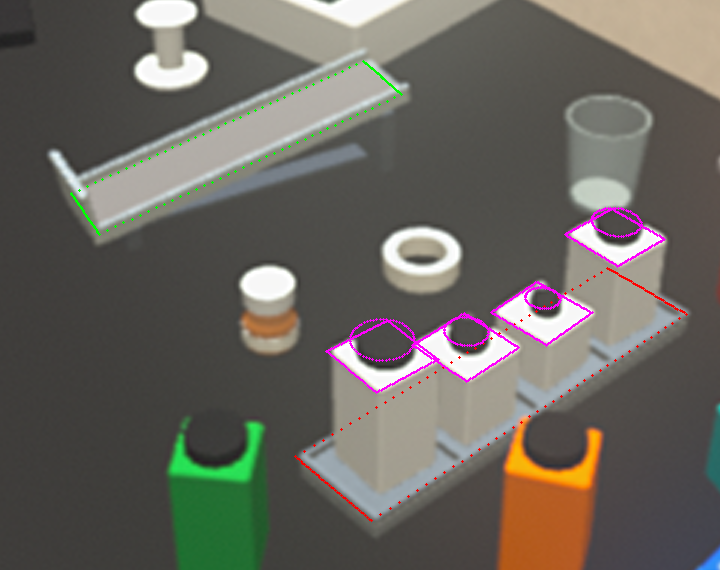

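```bash
cat >> h.py <<'E'
def move(pos,jawdeg):
    """tool down, jaw (tool y) at world angle jawdeg (mod 180)"""
    s=r.state(); R=np.array(s['eef_rot']); d=R.T@(np.array(pos)-s['ee_pos'])*100
    cur=np.degrees(np.arctan2(R[1,1],R[0,1])); t=-((jawdeg-cur+90)%180-90)
    print('move cm',np.round(d,2),'turn',round(t,2),'| t',round(s['t'],2),'pos',np.round(s['ee_pos'],4),'gap',round(s['finger_gap'],4),'F',np.round(s['force'],1),'q6',s['q'].round(1))
E
python3 - <<'E'
from h import *
t=imaging.snapshot('top')
print(atz(t,(450,270),.098),atz(t,(403,337),.098),atz(t,(460,211),.07),atz(t,(334,281),.05))
move([.4569,-.164,.25],91.5)
E
```

```text
[ 0.4857401  -0.26811916  0.098     ] [ 0.34160589 -0.15966199  0.098     ] [ 0.62521357 -0.30443813  0.07      ] [ 0.46935994 -0.01484136  0.05      ]
move cm [  0.33 -59.19  48.43] turn -25.15 | t 1.45 pos [0.2508 0.5725 0.2533] gap 0.0855 F [-0.4  1.   0.1] q6 [59.1 12.6 87.5  0.  79.9 -7.2]
```

jog_arm([
  [[0.3,-59.2,48.4],-25.2],
  [[0.3,-59.2,48.4],-25.2],
  [[0.3,-59.2,48.4],-25.2],
  [[0.3,-59.2,48.4],-25.2],
  [[0.3,-59.2,48.4],-25.2],
], claw=0.82, squeeze=40)

```text
t: 1.95
ee_pos: [0.3181, 0.33, 0.2524]
eef_rot: [[0.001, -0.028, 1.0], [0.0, 1.0, 0.028], [-1.0, 0.0, 0.001]]
force: [1.4, 0.1, -0.2]
finger_gap: 0.0701
```

```bash
python3 -c "
from h import *
move([.4569,-.164,.25],91.5)"
```

```text
move cm [  0.24 -49.77  12.49] turn 0.1 | t 1.95 pos [0.3181 0.33   0.2524] gap 0.0701 F [ 1.4  0.1 -0.2] q6 [ 36.2 -10.9 111.3  -0.   79.5 -55.4]
```

jog_arm([
  [[0.2,-49.8,12.5],0],
  [[0.2,-49.8,12.5],0],
  [[0.2,-49.8,12.5],0],
  [[0.2,-49.8,12.5],0],
  [[0.2,-49.8,12.5],0],
])

```text
t: 2.45
ee_pos: [0.3857, 0.0891, 0.2519]
eef_rot: [[0.002, -0.028, 1.0], [0.0, 1.0, 0.028], [-1.0, 0.0, 0.002]]
force: [1.2, -0.1, -0.1]
finger_gap: 0.0698
```

jog_arm([
  [[0,-24.6,6.2],0],
  [[0,-24.6,6.2],0],
  [[0,-24.6,6.2],0],
  [[0,-24.6,6.2],0],
  [[0,-24.6,6.2],0],
])

```text
t: 2.95
ee_pos: [0.4533, -0.152, 0.2523]
eef_rot: [[0.004, -0.028, 1.0], [0.0, 1.0, 0.028], [-1.0, -0.0, 0.004]]
force: [0.3, 0.2, -0.3]
finger_gap: 0.07
```

```bash
python3 -c "
from h import *
move([.4569,-.164,.14],91.5)"
```

```text
move cm [11.24 -1.21  0.29] turn 0.09 | t 2.95 pos [ 0.4533 -0.152   0.2523] gap 0.07 F [ 0.3  0.2 -0.3] q6 [-2.810e+01 -8.000e+00  1.089e+02  1.000e-01  7.900e+01 -1.197e+02]
```

jog_arm([
  [[4,-1.2,0.3],0],
  [[8,-1.2,0.3],0],
  [[11.2,-1.2,0.3],0],
  [[11.2,-1.2,0.3],0],
  [[11.2,-1.2,0.3],0],
])

```text
t: 3.45
ee_pos: [0.457, -0.1638, 0.1407]
eef_rot: [[0.003, -0.028, 1.0], [0.0, 1.0, 0.028], [-1.0, 0.0, 0.003]]
force: [-1.4, 0.1, 0.1]
finger_gap: 0.07
```

```bash
python3 -c "
from h import *
move([.4569,-.164,.07],91.5)"
```

```text
move cm [ 7.07 -0.02 -0.03] turn 0.09 | t 3.45 pos [ 0.457  -0.1638  0.1407] gap 0.07 F [-1.4  0.1  0.1] q6 [-2.910e+01 -2.000e-01  1.141e+02  1.000e-01  6.590e+01 -1.207e+02]
```

jog_arm([
  [[2.5,0,0],0],
  [[5,0,0],0],
  [[7,0,0],0],
  [[7,0,0],0],
  [[7,0,0],0],
])

```text
t: 3.95
ee_pos: [0.4587, -0.1644, 0.0729]
eef_rot: [[0.005, -0.028, 1.0], [-0.001, 1.0, 0.028], [-1.0, -0.001, 0.005]]
force: [-0.6, 0.2, 0.6]
finger_gap: 0.0697
```

jog_arm([
  [[0,0,0],0],
  [[0,0,0],0],
  [[0,0,0],0],
  [[0,0,0],0],
  [[0,0,0],0],
], claw=0)

```text
t: 4.45
ee_pos: [0.4607, -0.1653, 0.0756]
eef_rot: [[0.01, -0.028, 1.0], [-0.003, 1.0, 0.028], [-1.0, -0.003, 0.01]]
force: [-0.6, 0.9, 9.3]
finger_gap: 0.0454
```

```bash
python3 -c "
from h import *
move([.4569,-.164,.20],91.5)
p=imaging.snapshot('side'); cv2.imwrite('pics/g1.png',cv2.resize(p['img'][150:390,180:480],None,fx=2.5,fy=2.5)[...,::-1])"
```

```text
move cm [-12.44   0.1   -0.26] turn 0.11 | t 4.45 pos [ 0.4607 -0.1653  0.0756] gap 0.0454 F [-0.6  0.9  9.3] q6 [-2.910e+01  5.900e+00  1.159e+02  1.000e-01  5.760e+01 -1.207e+02]
```

View pics/g1.png

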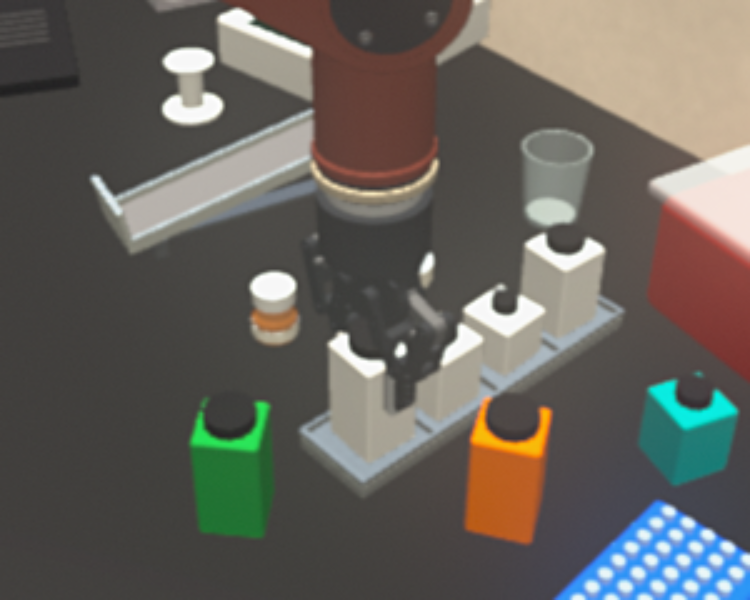

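Bottle A is gripped: the gap is 45.4 mm and the fingers are around the near tall white bottle at about (380,390) in the crop. I'll lift it.

jog_arm([
  [[-3,0,0],0],
  [[-7,0,0],0],
  [[-12,0,-0.2],0],
  [[-16,0,-0.3],0],
  [[-16,0,-0.3],0],
])

```text
t: 5.0
ee_pos: [0.4594, -0.1667, 0.2434]
eef_rot: [[0.021, -0.028, 0.999], [-0.01, 1.0, 0.028], [-1.0, -0.01, 0.021]]
force: [0.3, 0.4, -1.6]
finger_gap: 0.0455
```

```bash
cat >> h.py <<'E'
FOOT=np.array([.4332,.1738,.022]); TY=-8.195
def tray(x,z=0): return FOOT+Rz(np.radians(TY))@Ry(np.radians(-10))@np.array([x,0,z])
E
python3 -c "
from h import *
for x in (23,69,115,161):print(x,tray(x/1e3))
move([*tray(.045)[:2],.25],90+TY)"
```

```text
23 [0.45561929 0.17057133 0.02599391]
69 [0.50045786 0.16411399 0.03398172]
115 [0.54529643 0.15765664 0.04196954]
161 [0.590135   0.1511993  0.04995736]
move cm [-0.94 33.35  2.73] turn 9.81 | t 5.0 pos [ 0.4594 -0.1667  0.2434] gap 0.0455 F [ 0.3  0.4 -1.6] q6 [-2.930e+01 -7.000e+00  1.089e+02  1.000e-01  7.670e+01 -1.209e+02]
```

jog_arm([
  [[-1,33.3,2.7],9.8],
  [[-1,33.3,2.7],9.8],
  [[-1,33.3,2.7],9.8],
  [[-1,33.3,2.7],9.8],
  [[-1,33.3,2.7],9.8],
])

```text
t: 5.5
ee_pos: [0.4707, 0.0805, 0.2463]
eef_rot: [[0.021, 0.143, 0.99], [-0.01, 0.99, -0.143], [-1.0, -0.007, 0.022]]
force: [1.3, -0.9, -2.2]
finger_gap: 0.0456
```

```bash
python3 -c "
from h import *
move([*tray(.036)[:2],.22],90+TY)"
```

```text
move cm [ 2.53  8.72 -1.56] turn -0.02 | t 5.5 pos [0.4707 0.0805 0.2463] gap 0.0456 F [ 1.3 -0.9 -2.2] q6 [  0.6  -8.6 110.   -0.6  77.4 -81.1]
```

jog_arm([
  [[0,4.5,-0.8],0],
  [[1.2,8.7,-1.5],0],
  [[2.5,8.7,-1.5],0],
  [[2.5,8.7,-1.5],0],
  [[2.5,8.7,-1.5],0],
])

```text
t: 6.0
ee_pos: [0.4683, 0.1676, 0.2196]
eef_rot: [[0.019, 0.143, 0.99], [-0.011, 0.99, -0.143], [-1.0, -0.008, 0.021]]
force: [0.0, -0.6, -2.1]
finger_gap: 0.0455
```

```bash
python3 -c "
from h import *
move([*tray(.036)[:2],.10],90+TY)
for n in('side','top'):
  p=imaging.snapshot(n); a,b,c,d=(100,340,180,480) if n=='side' else (180,330,200,400)
  cv2.imwrite('pics/a_%s.png'%n,cv2.resize(p['img'][a:b,c:d],None,fx=2.5,fy=2.5)[...,::-1])"
```

```text
move cm [11.96  0.2  -0.27] turn -0.04 | t 6.0 pos [0.4683 0.1676 0.2196] gap 0.0455 F [ 0.  -0.6 -2.1] q6 [ 11.1  -4.1 108.9  -0.8  74.3 -70.4]
```

View pics/a_side.png

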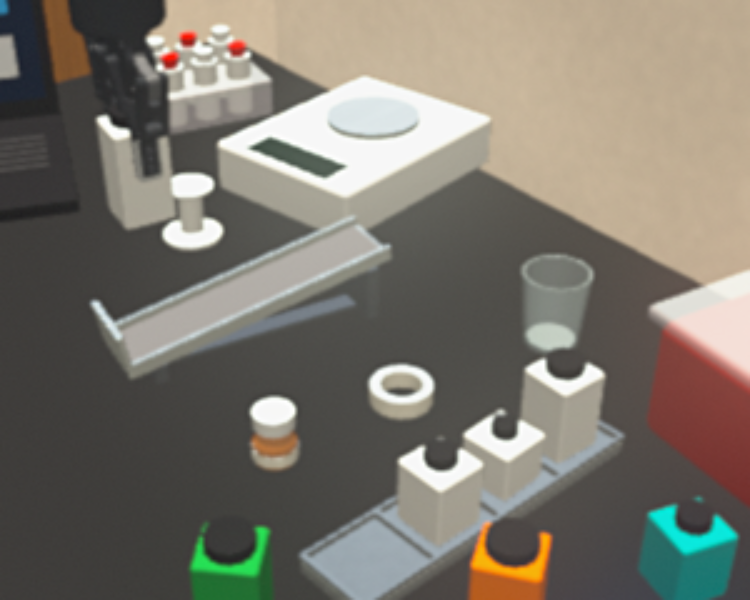

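View pics/a_top.png

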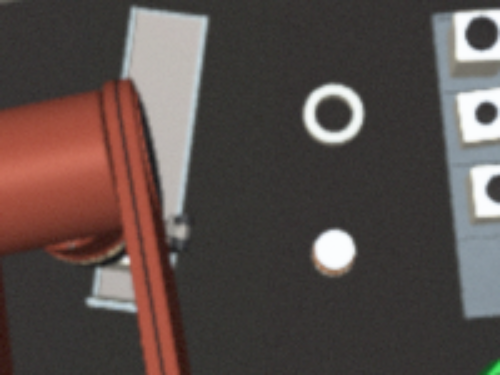

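```bash
python3 -c "
from h import *
p=imaging.snapshot('side');s=r.state();R=np.array(s['eef_rot']);T=np.array(s['ee_pos'])
for off in (0,-.003):
  for y in (-.023,.023):
    for z in (-.023,.023):
      print(off,y,z,((proj(p,T+R@[.0636,y,z+off])[0]-[180,100])*2.5).round(1))
"
```

```text
0 -0.023 -0.023 [129.7 230. ]
0 -0.023 0.023 [180.3 216. ]
0 0.023 -0.023 [111.3 207.8]
0 0.023 0.023 [160.6 194.5]
-0.003 -0.023 -0.023 [126.4 230.9]
-0.003 -0.023 0.023 [177.1 216.9]
-0.003 0.023 -0.023 [108.1 208.7]
-0.003 0.023 0.023 [157.5 195.4]
```

```bash
python3 -c "
from h import *
move([*tray(.040)[:2],.098],90+TY)"
```

```text
move cm [12.3   0.21 -0.02] turn -0.14 | t 6.15 pos [0.4694 0.1673 0.221 ] gap 0.0455 F [-0.2  0.4 -2.7] q6 [ 11.   -4.2 108.8  -0.8  74.3 -70.4]
```

jog_arm([
  [[4,0.2,0],0],
  [[8,0.2,0],0],
  [[11,0.2,0],0],
  [[12.2,0.2,0],0],
  [[12.2,0.2,0],0],
])

```text
t: 6.65
ee_pos: [0.4721, 0.1672, 0.0983]
eef_rot: [[0.02, 0.146, 0.989], [-0.01, 0.989, -0.146], [-1.0, -0.007, 0.021]]
force: [0.2, 0.2, -2.3]
finger_gap: 0.0452
```

```bash
python3 -c "
from h import *
move([*tray(.040)[:2],.0955],90+TY)
for n in('side',):
  p=imaging.snapshot(n); a,b,c,d=(120,320,180,400)
  cv2.imwrite('pics/b_%s.png'%n,cv2.resize(p['img'][a:b,c:d],None,fx=3,fy=3,interpolation=cv2.INTER_CUBIC)[...,::-1])"
```

```text
move cm [ 0.28  0.1  -0.01] turn -0.22 | t 6.65 pos [0.4721 0.1672 0.0983] gap 0.0452 F [ 0.2  0.2 -2.3] q6 [ 11.    5.  114.   -0.9  60.  -70.2]
```

View pics/b_side.png

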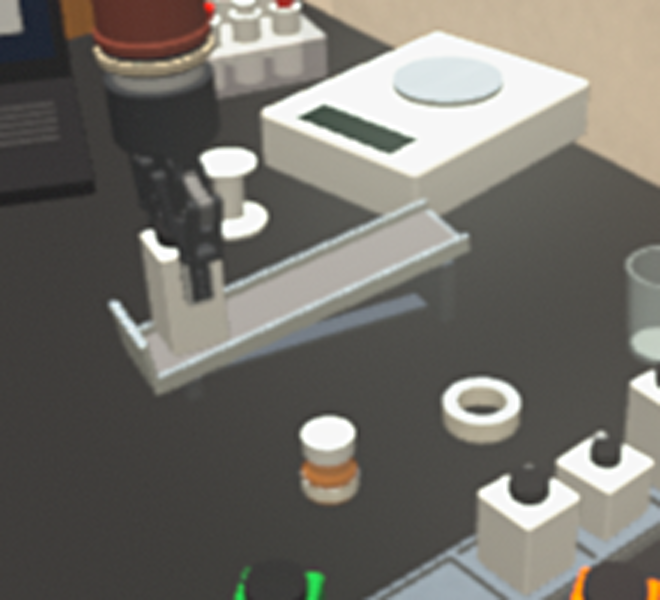

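jog_arm([
  [[0.2,0.1,0],0],
  [[0.3,0.1,0],0],
  [[0.3,0.1,0],0],
])

```text
t: 7.0
ee_pos: [0.4741, 0.1688, 0.0979]
eef_rot: [[0.025, 0.146, 0.989], [-0.009, 0.989, -0.146], [-1.0, -0.006, 0.026]]
force: [-0.4, 0.9, -2.0]
finger_gap: 0.0458
```

jog_arm([
  [[0,0,0],0],
  [[0,0,0],0],
  [[0,0,0],0],
  [[0,0,0],0],
  [[0,0,0],0],
], claw=0.58)

```text
t: 7.5
ee_pos: [0.4741, 0.1688, 0.0979]
eef_rot: [[0.025, 0.146, 0.989], [-0.009, 0.989, -0.146], [-1.0, -0.006, 0.026]]
force: [-0.5, -0.0, -0.4]
finger_gap: 0.0498
```

jog_arm([
  [[0,0,0],0],
  [[0,0,0],0],
  [[0,0,0],0],
  [[0,0,0],0],
  [[0,0,0],0],
], claw=0.82)

```text
t: 8.0
ee_pos: [0.4741, 0.1688, 0.0979]
eef_rot: [[0.025, 0.146, 0.989], [-0.009, 0.989, -0.146], [-1.0, -0.006, 0.026]]
force: [0.3, 1.3, 0.0]
finger_gap: 0.0704
```

```bash
python3 -c "
from h import *
move([.5234,-.1622,.25],95.)
for n in('side',):
  p=imaging.snapshot(n); a,b,c,d=(120,320,180,400)
  cv2.imwrite('pics/c_%s.png'%n,cv2.resize(p['img'][a:b,c:d],None,fx=3,fy=3,interpolation=cv2.INTER_CUBIC)[...,::-1])"
```

```text
move cm [-14.77 -32.11  10.09] turn -13.39 | t 8.0 pos [0.4741 0.1688 0.0979] gap 0.0704 F [0.3 1.3 0. ] q6 [ 11.1   5.2 113.8  -0.9  59.7 -70.1]
```

View pics/c_side.png

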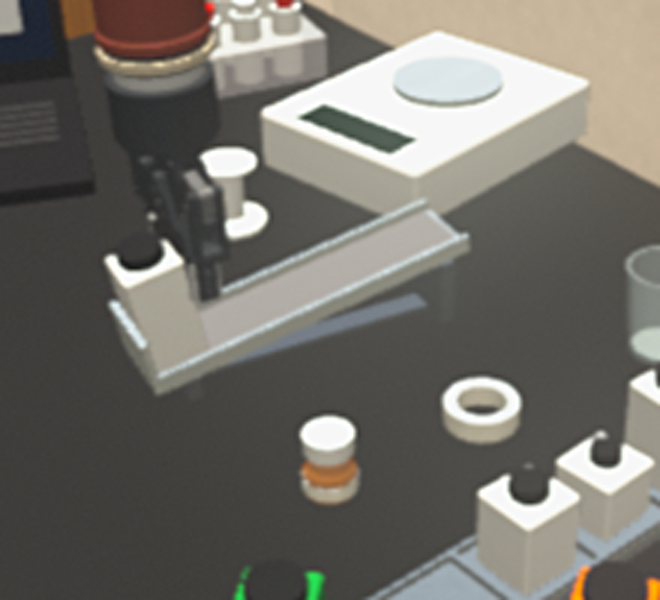

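A has slid to the stop and stands flat on the floor at crop (150,300). The next bottle is B, the white one in the far pocket at top-view pixel (392,195).

jog_arm([
  [[-5,0,0],0],
  [[-10,0,0],0],
  [[-15,0,0],0],
  [[-15,0,0],0],
])

```text
t: 8.45
ee_pos: [0.4746, 0.1711, 0.2565]
eef_rot: [[0.039, 0.146, 0.989], [-0.006, 0.989, -0.146], [-0.999, -0.001, 0.039]]
force: [-0.0, 0.5, -0.1]
finger_gap: 0.07
```

```bash
python3 -c "
from h import *
move([.664,-.1484,.24],92.5)"
```

```text
move cm [  2.59 -28.85  23.31] turn -10.88 | t 8.45 pos [0.4746 0.1711 0.2565] gap 0.07 F [-0.   0.5 -0.1] q6 [ 11.4  -5.7 106.4  -0.8  77.3 -70.1]
```

jog_arm([
  [[2.6,-28.8,23.3],-10.9],
  [[2.6,-28.8,23.3],-10.9],
  [[2.6,-28.8,23.3],-10.9],
  [[2.6,-28.8,23.3],-10.9],
  [[2.6,-28.8,23.3],-10.9],
])

```text
t: 8.95
ee_pos: [0.5984, -0.0409, 0.2421]
eef_rot: [[0.039, -0.044, 0.998], [-0.006, 0.999, 0.044], [-0.999, -0.008, 0.038]]
force: [0.3, 0.4, 0.2]
finger_gap: 0.0696
```

```bash
python3 -c "
from h import *
move([.664,-.1484,.22],92.5)"
```

```text
move cm [  2.53 -11.01   5.98] turn 0.01 | t 8.95 pos [ 0.5984 -0.0409  0.2421] gap 0.0696 F [0.3 0.4 0.2] q6 [-1.15e+01  8.00e+00  9.39e+01  1.00e-01  7.58e+01 -1.04e+02]
```

```bash
python3 -c "
from h import *
t=imaging.snapshot('top');s=imaging.snapshot('side')
print(tri(t,(399.5,158.6),s,(447,230)))
for z in (0,.05,.1): print(z,atz(t,(397,169),z),atz(t,(399.5,158.6),z))
cv2.imwrite('pics/d_side.png',cv2.resize(s['img'][150:330,330:560],None,fx=3,fy=3,interpolation=cv2.INTER_CUBIC)[...,::-1])"
```

```text
(array([ 0.7466202 , -0.17086707,  0.10462999]), np.float64(0.016056141618696437))
0 [ 0.74844956 -0.17419217  0.        ] [ 0.77492372 -0.18123788  0.        ]
0.05 [ 0.73272704 -0.16690498  0.05      ] [ 0.7582568  -0.17369935  0.05      ]
0.1 [ 0.71700452 -0.15961778  0.1       ] [ 0.74158989 -0.16616082  0.1       ]
```

View pics/d_side.png

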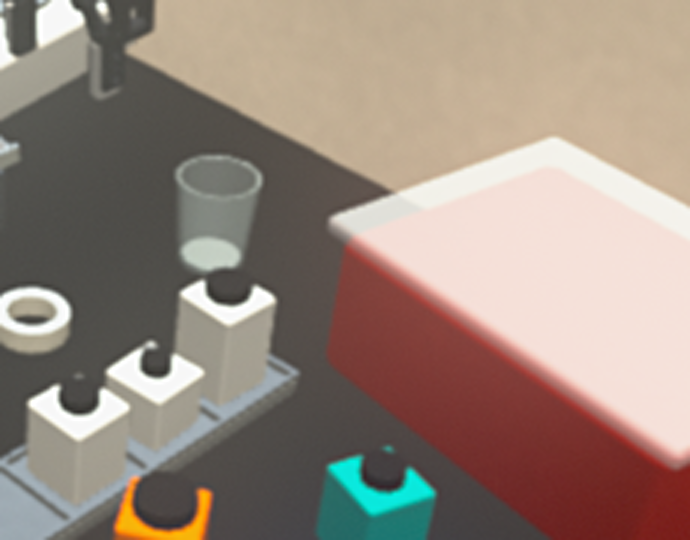

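jog_arm([
  [[1,-5,3],0],
  [[2,-9,5],0],
  [[2.5,-11,6],0],
  [[2.5,-11,6],0],
  [[2.5,-11,6],0],
])

```text
t: 9.55
ee_pos: [0.6642, -0.1523, 0.2184]
eef_rot: [[0.037, -0.037, 0.999], [-0.007, 0.999, 0.038], [-0.999, -0.009, 0.036]]
force: [0.3, 0.4, -0.1]
finger_gap: 0.0701
```

```bash
python3 -c "
from h import *
move([.664,-.1484,.125],92.5)"
```

```text
move cm [ 9.33  0.48 -0.34] turn -0.36 | t 9.55 pos [ 0.6642 -0.1523  0.2184] gap 0.0701 F [ 0.3  0.4 -0.1] q6 [ -19.7   20.1   82.2    0.3   75.6 -111.9]
```

jog_arm([
  [[3,0.4,-0.3],-0.4],
  [[6,0.4,-0.3],-0.4],
  [[9,0.4,-0.3],-0.4],
  [[9.3,0.4,-0.3],-0.4],
  [[9.3,0.4,-0.3],-0.4],
])

```text
t: 10.05
ee_pos: [0.6637, -0.1476, 0.125]
eef_rot: [[0.035, -0.046, 0.998], [-0.006, 0.999, 0.046], [-0.999, -0.008, 0.035]]
force: [0.3, -0.1, 0.7]
finger_gap: 0.0702
```

```bash
python3 -c "
from h import *
move([.664,-.1484,.064],92.5)"
```

```text
move cm [ 6.1  -0.03 -0.19] turn 0.12 | t 10.05 pos [ 0.6637 -0.1476  0.125 ] gap 0.0702 F [ 0.3 -0.1  0.7] q6 [ -19.3   24.9   86.4    0.3   66.7 -112.1]
```

jog_arm([
  [[2,0,-0.1],0],
  [[4,0,-0.2],0],
  [[6.1,0,-0.2],0],
  [[6.1,0,-0.2],0],
  [[6.1,0,-0.2],0],
])

```text
t: 10.55
ee_pos: [0.6649, -0.148, 0.0661]
eef_rot: [[0.037, -0.046, 0.998], [-0.007, 0.999, 0.046], [-0.999, -0.009, 0.037]]
force: [-0.7, 0.1, -0.7]
finger_gap: 0.0703
```

jog_arm([
  [[0,0,0],0],
  [[0,0,0],0],
  [[0,0,0],0],
  [[0,0,0],0],
], claw=0)

```text
t: 10.95
ee_pos: [0.6669, -0.1485, 0.0694]
eef_rot: [[0.042, -0.046, 0.998], [-0.008, 0.999, 0.046], [-0.999, -0.01, 0.041]]
force: [-0.8, 0.1, 6.8]
finger_gap: 0.0458
```

jog_arm([
  [[-4,0,0],0],
  [[-8,0,0],0],
  [[-12,0,0],0],
  [[-15,0,0],0],
  [[-15,0,0],0],
])

```text
t: 11.45
ee_pos: [0.6636, -0.1483, 0.2269]
eef_rot: [[0.053, -0.046, 0.998], [-0.012, 0.999, 0.047], [-0.999, -0.015, 0.052]]
force: [0.3, -0.2, -0.1]
finger_gap: 0.0459
```

```bash
python3 -c "
from h import *
move([*tray(.11)[:2],.22],90+TY)"
```

```text
move cm [ -0.33  31.2  -10.9 ] turn 10.83 | t 11.45 pos [ 0.6636 -0.1483  0.2269] gap 0.0459 F [ 0.3 -0.2 -0.1] q6 [ -19.4   18.8   82.9    0.4   75.2 -112.1]
```

jog_arm([
  [[0,31.2,-10.5],10.8],
  [[0,31.2,-10.5],10.8],
  [[0,31.2,-10.5],10.8],
  [[0,31.2,-10.5],10.8],
  [[0,31.2,-10.5],10.8],
])

```text
t: 11.95
ee_pos: [0.5702, 0.088, 0.2162]
eef_rot: [[0.051, 0.142, 0.989], [-0.012, 0.99, -0.142], [-0.999, -0.005, 0.052]]
force: [-0.3, -0.3, -1.2]
finger_gap: 0.0454
```

```bash
python3 -c "
from h import *
move([*tray(.09)[:2],.20],90+TY)"
```

```text
move cm [ 1.28  6.55 -5.99] turn 0.02 | t 11.95 pos [0.5702 0.088  0.2162] gap 0.0454 F [-0.3 -0.3 -1.2] q6 [  1.4   5.7  99.3  -0.8  72.  -80.2]
```

jog_arm([
  [[0.5,4,-3],0],
  [[1,6.5,-5],0],
  [[1.3,6.5,-6],0],
  [[1.3,6.5,-6],0],
  [[1.3,6.5,-6],0],
])

```text
t: 12.45
ee_pos: [0.521, 0.1599, 0.1994]
eef_rot: [[0.051, 0.143, 0.988], [-0.013, 0.99, -0.142], [-0.999, -0.005, 0.052]]
force: [-0.7, -0.4, -0.6]
finger_gap: 0.0452
```

```bash
cat > chk.py <<'E'
from h import *
import sys
d=float(sys.argv[1]); nm=sys.argv[2]
p=imaging.snapshot('side');s=r.state();R=np.array(s['eef_rot']);T=np.array(s['ee_pos'])
im=cv2.resize(p['img'],None,fx=3,fy=3,interpolation=cv2.INTER_CUBIC)[...,::-1].copy()
draw(im,p,T+np.array([[d,y,0] for y in(-.023,.023)]+[[d,-.023,z] for z in np.linspace(-.023,.023,12)])@R.T,(0,0,255))
cv2.imwrite(f'pics/{nm}.png',im[330:930,540:1200])
E
python3 chk.py .0574 e1; python3 -c "
from h import *
move([*tray(.087)[:2],.10],90+TY)
print(tray(.082))"
```

```text
move cm [ 9.95  0.19 -0.9 ] turn -0.05 | t 12.5 pos [0.5215 0.1597 0.1998] gap 0.0458 F [-0.6  0.  -0.8] q6 [  9.4   2.4 104.7  -1.3  70.1 -71.9]
[0.51312963 0.16228908 0.03623915]
```

View pics/e1.png

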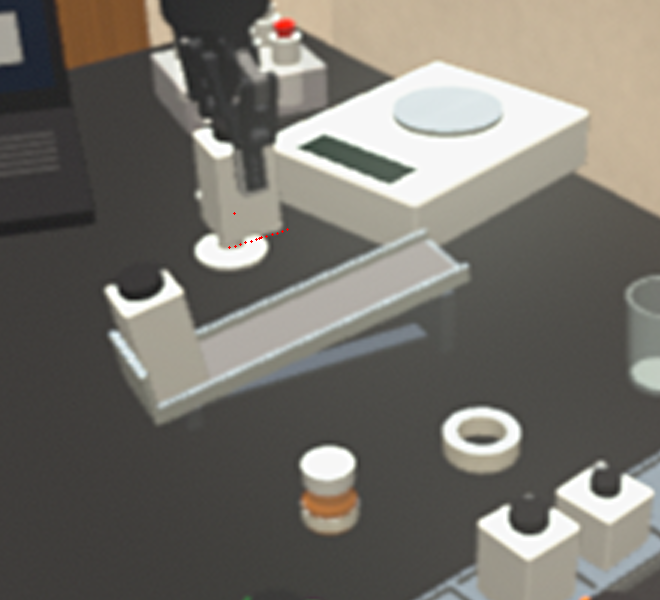

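jog_arm([
  [[4,0.2,-1.1],0],
  [[8,0.2,-1.3],0],
  [[10,0.2,-1.4],0],
  [[10.1,0.2,-1.4],0],
  [[10.1,0.2,-1.4],0],
])

```text
t: 13.0
ee_pos: [0.514, 0.1613, 0.0981]
eef_rot: [[0.051, 0.145, 0.988], [-0.013, 0.989, -0.145], [-0.999, -0.005, 0.053]]
force: [-0.2, -0.3, -1.1]
finger_gap: 0.0456
```

```bash
python3 chk.py .0574 e2; python3 -c "
from h import *
move([*tray(.082)[:2],.0965],90+TY)"
```

```text
move cm [ 0.21  0.06 -0.14] turn -0.15 | t 13.05 pos [0.5143 0.1615 0.0987] gap 0.0458 F [ 0.2 -0.5 -1.6] q6 [  9.8   8.8 109.8  -1.4  58.6 -71.2]
```

View pics/e2.png

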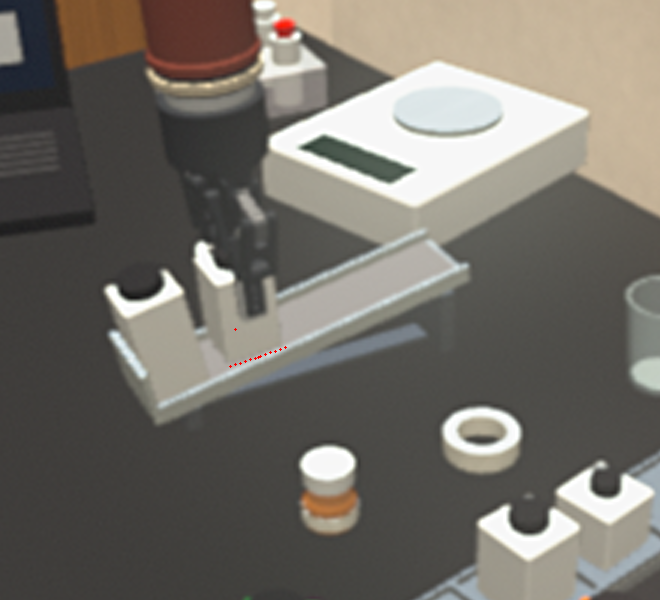

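jog_arm([
  [[0.2,0,-0.1],0],
  [[0.2,0,-0.1],0],
  [[0.2,0,-0.1],0],
])

```text
t: 13.35
ee_pos: [0.5138, 0.1615, 0.0971]
eef_rot: [[0.053, 0.145, 0.988], [-0.012, 0.989, -0.145], [-0.999, -0.005, 0.055]]
force: [1.0, -0.4, -1.6]
finger_gap: 0.0453
```

jog_arm([
  [[0,0,0],0],
  [[0,0,0],0],
  [[0,0,0],0],
  [[0,0,0],0],
  [[0,0,0],0],
], claw=0.58)

```text
t: 13.85
ee_pos: [0.5138, 0.1616, 0.0972]
eef_rot: [[0.053, 0.145, 0.988], [-0.012, 0.989, -0.145], [-0.998, -0.005, 0.055]]
force: [0.6, 0.7, 0.5]
finger_gap: 0.0497
```

jog_arm([
  [[0,0,0],0],
  [[0,0,0],0],
  [[0,0,0],0],
  [[0,0,0],0],
], claw=0.82)

```text
t: 14.25
ee_pos: [0.5139, 0.1616, 0.0972]
eef_rot: [[0.053, 0.145, 0.988], [-0.012, 0.989, -0.145], [-0.998, -0.005, 0.055]]
force: [0.2, -0.7, -0.3]
finger_gap: 0.0703
```

```bash
python3 chk.py .0574 e3; python3 -c "
from h import *
move([*tray(.082)[:2],.22],90+TY)"
```

```text
move cm [-12.27   0.     0.59] turn -0.15 | t 14.3 pos [0.5139 0.1616 0.0972] gap 0.0699 F [ 0.  -0.8  0.3] q6 [  9.8   8.8 109.9  -1.4  58.4 -71.2]
```

View pics/e3.png

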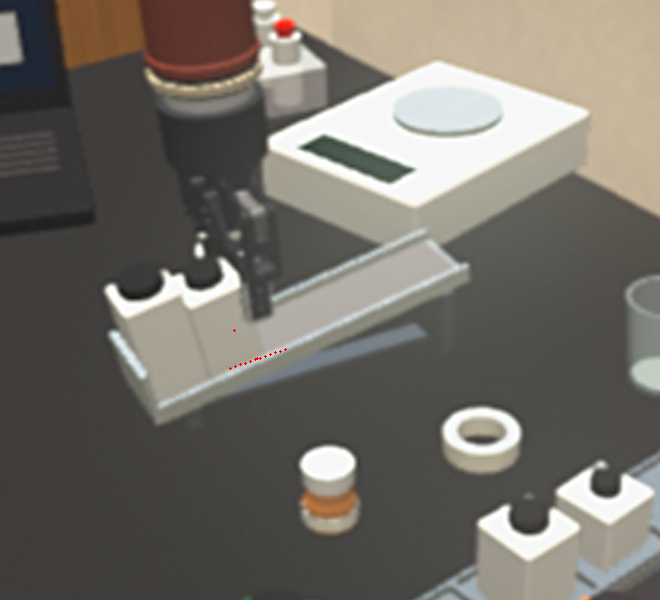

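B now stands against A, with the gap closed at crop (185,330). Next is C, the white bottle in the second pocket at top-view pixel (400,257).

jog_arm([
  [[-4,0,0.2],0],
  [[-8,0,0.4],0],
  [[-12,0,0.6],0],
  [[-12,0,0.6],0],
  [[-12,0,0.6],0],
])

```text
t: 14.8
ee_pos: [0.5141, 0.1623, 0.2187]
eef_rot: [[0.056, 0.145, 0.988], [-0.012, 0.989, -0.145], [-0.998, -0.004, 0.058]]
force: [-0.3, 0.4, -0.4]
finger_gap: 0.0697
```

```bash
python3 -c "
from h import *
move([.5234,-.1622,.2],94.8)"
```

```text
move cm [  2.3  -31.97   5.51] turn -13.15 | t 14.8 pos [0.5141 0.1623 0.2187] gap 0.0697 F [-0.3  0.4 -0.4] q6 [  9.9   0.3 104.7  -1.3  71.9 -71.4]
```

jog_arm([
  [[1.5,-32,5.5],-13.1],
  [[1.5,-32,5.5],-13.1],
  [[1.5,-32,5.5],-13.1],
  [[1.5,-32,5.5],-13.1],
  [[1.5,-32,5.5],-13.1],
])

```text
t: 15.3
ee_pos: [0.5191, -0.0833, 0.2081]
eef_rot: [[0.053, -0.083, 0.995], [-0.011, 0.996, 0.083], [-0.999, -0.015, 0.052]]
force: [0.7, 0.1, 0.2]
finger_gap: 0.0701
```

```bash
python3 -c "
from h import *
move([.5234,-.1622,.17],94.8)"
```

```text
move cm [ 3.91 -7.84 -0.43] turn -0.06 | t 15.3 pos [ 0.5191 -0.0833  0.2081] gap 0.0701 F [0.7 0.1 0.2] q6 [ -17.9   -1.2  107.4    0.4   70.7 -112.8]
```

jog_arm([
  [[1,-4,-0.2],0],
  [[2.5,-7.8,-0.4],0],
  [[3.9,-7.8,-0.4],0],
  [[3.9,-7.8,-0.4],0],
  [[3.9,-7.8,-0.4],0],
])

```text
t: 15.8
ee_pos: [0.5227, -0.1605, 0.1686]
eef_rot: [[0.05, -0.083, 0.995], [-0.009, 0.996, 0.084], [-0.999, -0.013, 0.049]]
force: [0.8, 0.3, 0.4]
finger_gap: 0.0701
```

```bash
python3 -c "
from h import *
move([.5234,-.1622,.051],94.8)"
```

```text
move cm [11.75 -0.03 -0.53] turn -0.02 | t 15.8 pos [ 0.5227 -0.1605  0.1686] gap 0.0701 F [0.8 0.3 0.4] q6 [ -25.8    4.3  106.3    0.9   66.6 -120.9]
```

jog_arm([
  [[3,0,-0.5],0],
  [[6,0,-0.5],0],
  [[9,0,-0.5],0],
  [[11.5,0,-0.5],0],
  [[11.7,0,-0.5],0],
])

```text
t: 16.3
ee_pos: [0.5216, -0.1592, 0.0487]
eef_rot: [[0.045, -0.086, 0.995], [-0.006, 0.996, 0.086], [-0.999, -0.01, 0.044]]
force: [-0.4, 0.7, -0.4]
finger_gap: 0.0701
```

```bash
python3 -c "
from h import *
move([.5234,-.1622,.051],94.8)"
```

```text
move cm [-0.22 -0.32  0.17] turn 0.11 | t 16.3 pos [ 0.5216 -0.1592  0.0487] gap 0.0701 F [-0.4  0.7 -0.4] q6 [ -25.7   14.2  109.8    1.    53.5 -121.2]
```

jog_arm([
  [[-0.2,-0.3,0.2],0],
  [[-0.2,-0.3,0.2],0],
  [[-0.2,-0.3,0.2],0],
])

```text
t: 16.6
ee_pos: [0.5252, -0.1624, 0.0528]
eef_rot: [[0.048, -0.086, 0.995], [-0.007, 0.996, 0.087], [-0.999, -0.012, 0.047]]
force: [0.1, -1.2, 0.7]
finger_gap: 0.07
```

jog_arm([
  [[0,0,0],0],
  [[0,0,0],0],
  [[0,0,0],0],
  [[0,0,0],0],
], claw=0)

```text
t: 17.0
ee_pos: [0.5263, -0.1628, 0.0544]
eef_rot: [[0.051, -0.086, 0.995], [-0.008, 0.996, 0.086], [-0.999, -0.013, 0.05]]
force: [-0.8, 0.9, 6.8]
finger_gap: 0.0456
```

jog_arm([
  [[-4,0,0],0],
  [[-8,0,0],0],
  [[-12,0,0],0],
  [[-14,0,0],0],
  [[-14,0,0],0],
])

```text
t: 17.5
ee_pos: [0.5212, -0.1627, 0.1983]
eef_rot: [[0.057, -0.086, 0.995], [-0.012, 0.996, 0.086], [-0.998, -0.017, 0.056]]
force: [1.3, -0.6, -1.3]
finger_gap: 0.0453
```

```bash
python3 -c "
from h import *
move([*tray(.14)[:2],.20],90+TY)"
```

```text
move cm [-0.26 31.15  7.57] turn 13.11 | t 17.5 pos [ 0.5212 -0.1627  0.1983] gap 0.0453 F [ 1.3 -0.6 -1.3] q6 [ -26.1    2.   105.3    0.9   69.5 -121.3]
```

jog_arm([
  [[-0.5,31.2,7.6],13.1],
  [[-0.5,31.2,7.6],13.1],
  [[-0.5,31.2,7.6],13.1],
  [[-0.5,31.2,7.6],13.1],
  [[-0.5,31.2,7.6],13.1],
])

```text
t: 18.0
ee_pos: [0.5568, 0.0819, 0.1981]
eef_rot: [[0.054, 0.143, 0.988], [-0.012, 0.99, -0.142], [-0.998, -0.004, 0.055]]
force: [1.1, 0.2, -1.5]
finger_gap: 0.0451
```

```bash
python3 -c "
from h import *
move([*tray(.13)[:2],.18],90+TY)"
```

```text
move cm [ 1.74  7.34 -0.83] turn -0.0 | t 18.0 pos [0.5568 0.0819 0.1981] gap 0.0451 F [ 1.1  0.2 -1.5] q6 [  0.7   4.6 102.6  -0.8  69.7 -80.8]
```

jog_arm([
  [[0.5,4,-0.5],0],
  [[1.2,7.3,-0.8],0],
  [[1.7,7.3,-0.8],0],
  [[1.7,7.3,-0.8],0],
  [[1.7,7.3,-0.8],0],
])

```text
t: 18.5
ee_pos: [0.5595, 0.1541, 0.1789]
eef_rot: [[0.052, 0.143, 0.988], [-0.013, 0.99, -0.143], [-0.999, -0.005, 0.053]]
force: [-0.7, -0.0, -1.9]
finger_gap: 0.0455
```

```bash
python3 chk.py .0424 f1; python3 -c "
from h import *
move([*tray(.128)[:2],.093],90+TY)
print(tray(.127))"
```

```text
move cm [ 8.64  0.21 -0.69] turn -0.08 | t 18.55 pos [0.5599 0.1539 0.1797] gap 0.0456 F [-1.1 -0.4 -1. ] q6 [  8.2   8.3 100.7  -1.2  68.2 -73.1]
[0.55699345 0.15597212 0.04405332]
```

View pics/f1.png

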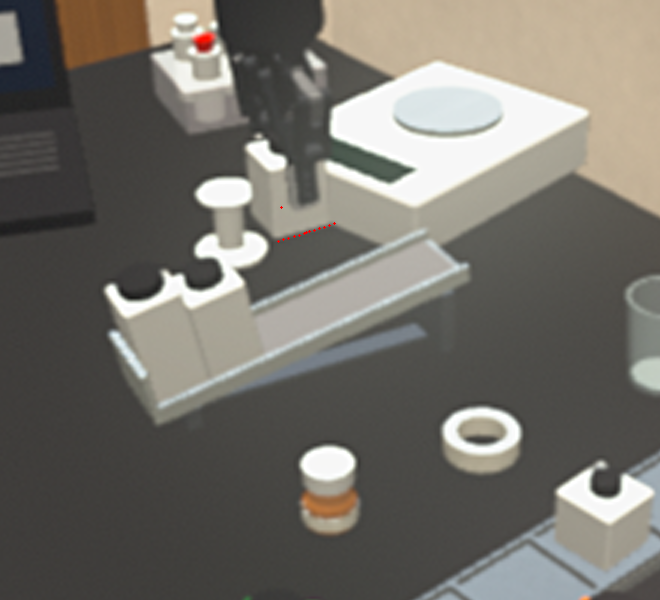

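jog_arm([
  [[3,0.2,-0.7],0],
  [[6,0.2,-0.7],0],
  [[8.6,0.2,-0.7],0],
  [[8.8,0.2,-0.7],0],
  [[8.8,0.2,-0.7],0],
])

```text
t: 19.05
ee_pos: [0.558, 0.1546, 0.0913]
eef_rot: [[0.052, 0.146, 0.988], [-0.013, 0.989, -0.145], [-0.999, -0.005, 0.054]]
force: [-0.5, 1.0, -0.6]
finger_gap: 0.0456
```

```bash
python3 chk.py .0424 f2; python3 -c "
from h import *
move([*tray(.128)[:2],.0905],90+TY)"
```

```text
move cm [ 0.15  0.09 -0.08] turn -0.16 | t 19.1 pos [0.5585 0.1549 0.0921] gap 0.0454 F [-0.3  0.5 -1.2] q6 [  8.3  14.4 104.   -1.3  58.7 -72.7]
```

View pics/f2.png

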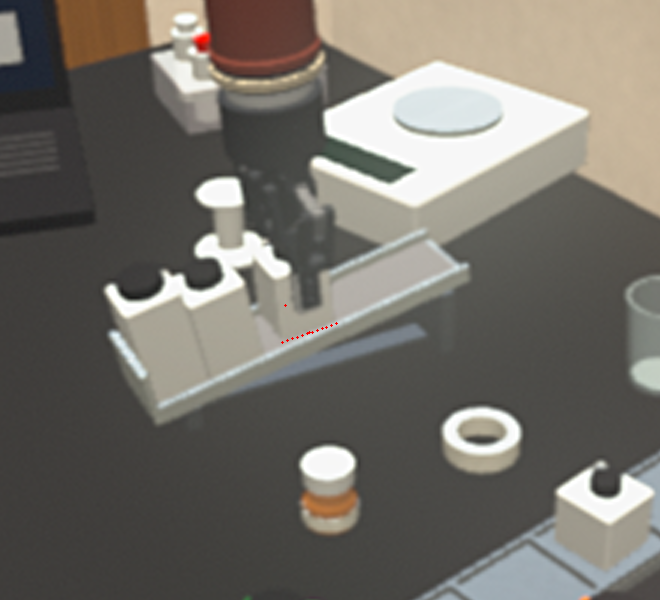

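jog_arm([
  [[0.2,0.1,-0.1],0],
  [[0.2,0.1,-0.1],0],
  [[0.2,0.1,-0.1],0],
])

```text
t: 19.4
ee_pos: [0.5581, 0.156, 0.0907]
eef_rot: [[0.055, 0.145, 0.988], [-0.012, 0.989, -0.145], [-0.998, -0.004, 0.056]]
force: [0.1, 0.7, -2.1]
finger_gap: 0.0455
```

jog_arm([
  [[0,0,0],0],
  [[0,0,0],0],
  [[0,0,0],0],
  [[0,0,0],0],
  [[0,0,0],0],
], claw=0.58)

```text
t: 19.9
ee_pos: [0.5581, 0.156, 0.0907]
eef_rot: [[0.055, 0.145, 0.988], [-0.012, 0.989, -0.145], [-0.998, -0.004, 0.056]]
force: [-0.3, 0.8, 0.2]
finger_gap: 0.0493
```

jog_arm([
  [[0,0,0],0],
  [[0,0,0],0],
  [[0,0,0],0],
  [[0,0,0],0],
], claw=0.82)

```text
t: 20.3
ee_pos: [0.5581, 0.156, 0.0907]
eef_rot: [[0.055, 0.145, 0.988], [-0.012, 0.989, -0.145], [-0.998, -0.004, 0.056]]
force: [0.3, -0.5, 0.0]
finger_gap: 0.0702
```

```bash
python3 chk.py .0424 f3; python3 -c "
from h import *
move([*tray(.128)[:2],.22],90+TY)"
```

```text
move cm [-12.91  -0.08   0.71] turn -0.16 | t 20.35 pos [0.5581 0.156  0.0907] gap 0.07 F [-0.2  0.7  0.3] q6 [  8.4  14.4 104.1  -1.4  58.5 -72.5]
```

View pics/f3.png

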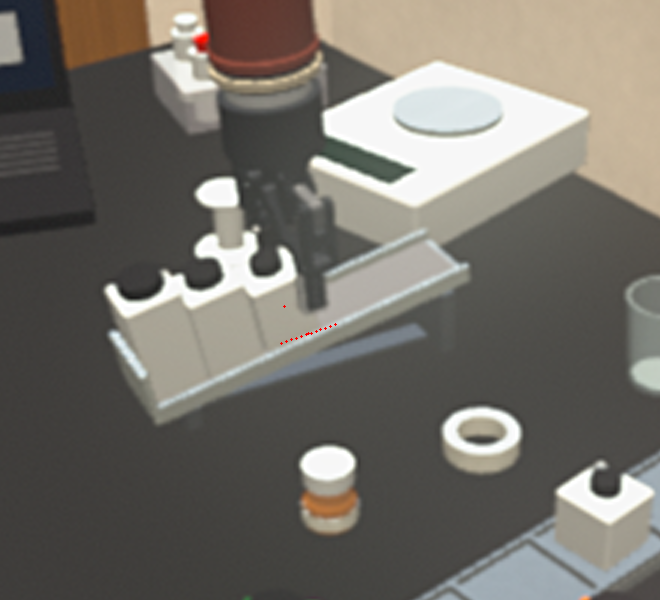

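C is seated against B at crop (275,305). Last is D, the shortest white bottle, the only one left in the rack at top-view pixel (394,227).

jog_arm([
  [[-4,0,0.2],0],
  [[-8,0,0.4],0],
  [[-11,0,0.6],0],
  [[-11,0,0.6],0],
  [[-11,0,0.6],0],
])

```text
t: 20.85
ee_pos: [0.5585, 0.1566, 0.2019]
eef_rot: [[0.057, 0.145, 0.988], [-0.012, 0.989, -0.145], [-0.998, -0.004, 0.058]]
force: [-0.5, 0.7, -0.9]
finger_gap: 0.0699
```

```bash
python3 -c "
from h import *
move([.596,-.1535,.17],97)"
```

```text
move cm [  3.76 -30.12   8.01] turn -15.35 | t 20.85 pos [0.5585 0.1566 0.2019] gap 0.0699 F [-0.5  0.7 -0.9] q6 [  8.5   6.8  99.8  -1.2  70.3 -72.8]
```

jog_arm([
  [[1,-30.1,8],-15.3],
  [[1,-30.1,8],-15.3],
  [[1,-30.1,8],-15.3],
  [[1,-30.1,8],-15.3],
  [[1,-30.1,8],-15.3],
])

```text
t: 21.35
ee_pos: [0.5854, -0.0883, 0.1961]
eef_rot: [[0.054, -0.121, 0.991], [-0.011, 0.993, 0.122], [-0.999, -0.017, 0.052]]
force: [-0.2, -0.4, -0.2]
finger_gap: 0.0701
```

```bash
python3 -c "
from h import *
move([.596,-.1535,.15],97)"
```

```text
move cm [ 4.73 -6.52  0.02] turn -0.06 | t 21.35 pos [ 0.5854 -0.0883  0.1961] gap 0.0701 F [-0.2 -0.4 -0.2] q6 [ -16.3    8.6   98.5    0.3   69.8 -113.4]
```

jog_arm([
  [[1,-4,0],0],
  [[3,-6.5,0],0],
  [[4.7,-6.5,0],0],
  [[4.7,-6.5,0],0],
  [[4.7,-6.5,0],0],
])

```text
t: 21.85
ee_pos: [0.5947, -0.1527, 0.1485]
eef_rot: [[0.05, -0.121, 0.991], [-0.009, 0.993, 0.122], [-0.999, -0.015, 0.049]]
force: [-0.3, 0.1, 0.2]
finger_gap: 0.0702
```

```bash
python3 -c "
from h import *
move([.596,-.1535,.047],97)"
```

```text
move cm [10.15  0.06 -0.37] turn -0.05 | t 21.85 pos [ 0.5947 -0.1527  0.1485] gap 0.0702 F [-0.3  0.1  0.2] q6 [ -22.1   14.4   97.1    0.6   65.6 -119.3]
```

jog_arm([
  [[3,0,-0.3],0],
  [[6,0,-0.3],0],
  [[8.5,0,-0.3],0],
  [[10,0,-0.3],0],
  [[10,0,-0.3],0],
])

```text
t: 22.35
ee_pos: [0.5955, -0.1527, 0.0467]
eef_rot: [[0.047, -0.122, 0.991], [-0.008, 0.992, 0.123], [-0.999, -0.014, 0.046]]
force: [0.2, 0.7, -0.8]
finger_gap: 0.07
```

```bash
python3 -c "
from h import *
move([.596,-.1535,.047],97)"
```

```text
move cm [-0.03 -0.08  0.04] turn 0.01 | t 22.35 pos [ 0.5955 -0.1527  0.0467] gap 0.07 F [ 0.2  0.7 -0.8] q6 [ -22.    22.4   99.4    0.7   55.5 -119.4]
```

jog_arm([
  [[0,-0.1,0],0],
  [[0,-0.1,0],0],
  [[0,-0.1,0],0],
  [[0,-0.1,0],0],
  [[0,-0.1,0],0],
], claw=0)

```text
t: 22.85
ee_pos: [0.5969, -0.1541, 0.0486]
eef_rot: [[0.05, -0.122, 0.991], [-0.009, 0.992, 0.122], [-0.999, -0.015, 0.048]]
force: [-0.3, 0.6, 5.5]
finger_gap: 0.0453
```

jog_arm([
  [[-4,0,0],0],
  [[-8,0,0],0],
  [[-12,0,0],0],
  [[-14,0,0],0],
  [[-14,0,0],0],
])

```text
t: 23.35
ee_pos: [0.5921, -0.1538, 0.193]
eef_rot: [[0.057, -0.122, 0.991], [-0.012, 0.992, 0.123], [-0.998, -0.019, 0.055]]
force: [0.4, -1.1, -1.7]
finger_gap: 0.0453
```

```bash
python3 -c "
from h import *
move([*tray(.185)[:2],.19],90+TY)"
```

```text
move cm [ 0.06 29.68  5.81] turn 15.19 | t 23.35 pos [ 0.5921 -0.1538  0.193 ] gap 0.0453 F [ 0.4 -1.1 -1.7] q6 [ -22.3   11.2   95.8    0.6   69.7 -119.5]
```

jog_arm([
  [[0,29.7,5.8],15.2],
  [[0,29.7,5.8],15.2],
  [[0,29.7,5.8],15.2],
  [[0,29.7,5.8],15.2],
  [[0,29.7,5.8],15.2],
])

```text
t: 23.85
ee_pos: [0.6078, 0.0951, 0.1877]
eef_rot: [[0.054, 0.143, 0.988], [-0.012, 0.99, -0.142], [-0.998, -0.004, 0.055]]
force: [0.5, 0.4, -1.5]
finger_gap: 0.0454
```

```bash
python3 -c "
from h import *
move([*tray(.175)[:2],.17],90+TY)"
```

```text
move cm [ 1.68  5.3  -1.26] turn -0.01 | t 23.85 pos [0.6078 0.0951 0.1877] gap 0.0454 F [ 0.5  0.4 -1.5] q6 [  2.   12.2  95.2  -0.9  69.5 -79.6]
```

jog_arm([
  [[0.3,3,-0.5],0],
  [[1,5.3,-1],0],
  [[1.7,5.3,-1.2],0],
  [[1.7,5.3,-1.2],0],
  [[1.7,5.3,-1.2],0],
])

```text
t: 24.35
ee_pos: [0.6038, 0.148, 0.1685]
eef_rot: [[0.052, 0.143, 0.988], [-0.013, 0.99, -0.143], [-0.999, -0.005, 0.053]]
force: [-0.0, 0.1, -0.9]
finger_gap: 0.0452
```

```bash
python3 chk.py .0366 k1; python3 -c "
from h import *
move([*tray(.175)[:2],.0945],90+TY)
print(tray(.173))"
```

```text
move cm [ 7.46  0.17 -0.48] turn -0.09 | t 24.4 pos [0.6043 0.1479 0.1692] gap 0.0455 F [-0.5 -0.5 -1.3] q6 [  7.   14.3  94.8  -1.2  67.9 -74.3]
[0.60183202 0.14951478 0.05204113]
```

View pics/k1.png

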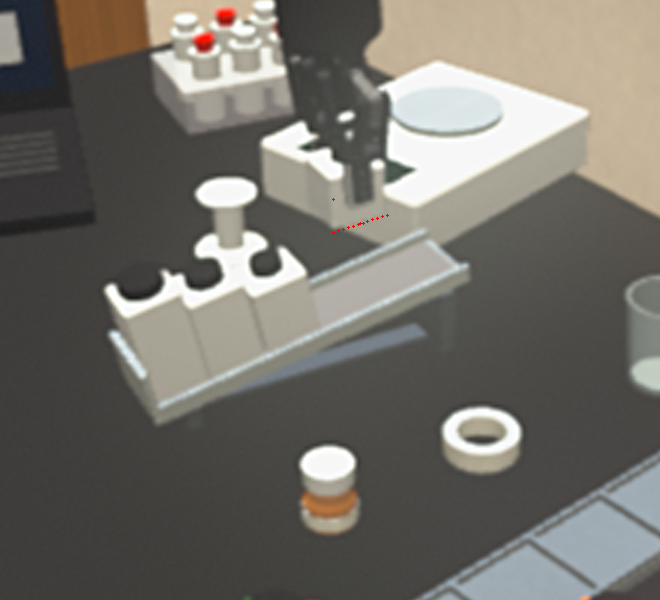

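jog_arm([
  [[3,0.2,-0.5],0],
  [[6,0.2,-0.5],0],
  [[7.6,0.2,-0.5],0],
  [[7.7,0.2,-0.5],0],
  [[7.7,0.2,-0.5],0],
])

```text
t: 24.9
ee_pos: [0.6042, 0.1488, 0.0922]
eef_rot: [[0.053, 0.145, 0.988], [-0.013, 0.989, -0.145], [-0.999, -0.005, 0.054]]
force: [-0.7, 0.2, -1.3]
finger_gap: 0.045
```

```bash
python3 chk.py .0366 k2; python3 -c "
from h import *
move([*tray(.175)[:2],.0905],90+TY)"
```

```text
move cm [ 0.21  0.02 -0.08] turn -0.14 | t 24.95 pos [0.6044 0.1489 0.0927] gap 0.0451 F [-0.2 -0.1 -1.3] q6 [  7.1  19.5  97.4  -1.3  60.1 -73.9]
```

View pics/k2.png

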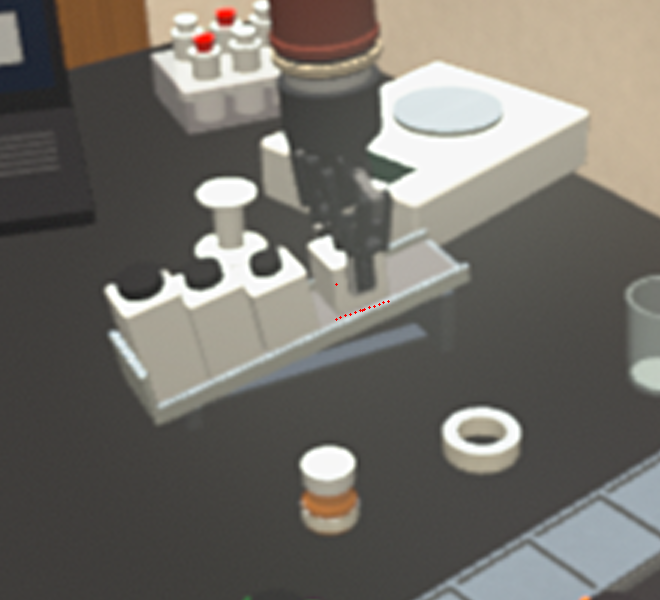

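jog_arm([
  [[0.2,0,-0.1],0],
  [[0.3,0,-0.1],0],
  [[0.3,0,-0.1],0],
])

```text
t: 25.25
ee_pos: [0.604, 0.149, 0.0902]
eef_rot: [[0.055, 0.145, 0.988], [-0.013, 0.989, -0.144], [-0.998, -0.005, 0.056]]
force: [-0.3, 0.6, -1.1]
finger_gap: 0.0453
```

jog_arm([
  [[0,0,0],0],
  [[0,0,0],0],
  [[0,0,0],0],
  [[0,0,0],0],
  [[0,0,0],0],
], claw=0.58)

```text
t: 25.75
ee_pos: [0.604, 0.1491, 0.0902]
eef_rot: [[0.055, 0.145, 0.988], [-0.013, 0.989, -0.144], [-0.998, -0.005, 0.056]]
force: [0.7, 0.2, 0.3]
finger_gap: 0.0497
```

jog_arm([
  [[0,0,0],0],
  [[0,0,0],0],
  [[0,0,0],0],
  [[0,0,0],0],
], claw=0.82)

```text
t: 26.15
ee_pos: [0.604, 0.149, 0.0901]
eef_rot: [[0.055, 0.145, 0.988], [-0.013, 0.989, -0.145], [-0.998, -0.005, 0.056]]
force: [-1.0, -0.5, -0.3]
finger_gap: 0.0701
```

jog_arm([
  [[-3,0,0.2],0],
  [[-7,0,0.4],0],
  [[-11,0,0.6],0],
  [[-14,0,0.7],0],
  [[-14,0,0.7],0],
])

```text
t: 26.65
ee_pos: [0.6063, 0.1503, 0.237]
eef_rot: [[0.065, 0.145, 0.987], [-0.011, 0.989, -0.144], [-0.998, -0.002, 0.066]]
force: [0.2, -0.3, 0.9]
finger_gap: 0.0702
```

jog_arm([
  [[0,-15,0],0],
  [[0,-25,0],0],
  [[0,-25,0],0],
  [[0,-25,0],0],
  [[0,-25,0],0],
])

```text
t: 27.15
ee_pos: [0.5691, -0.0988, 0.2368]
eef_rot: [[0.065, 0.145, 0.987], [-0.011, 0.989, -0.144], [-0.998, -0.002, 0.066]]
force: [1.5, 0.5, 0.4]
finger_gap: 0.07
```

```bash
python3 -c "
from h import *
move([*tray(.128)[:2],.22],90+TY)
for n,(a,b,c,d) in dict(side=(110,330,170,430),top=(130,330,150,430)).items():
  p=imaging.snapshot(n)
  cv2.imwrite('pics/z_%s.png'%n,cv2.resize(p['img'][a:b,c:d],None,fx=2.7,fy=2.7,interpolation=cv2.INTER_CUBIC)[...,::-1])"
```

```text
move cm [ 1.32 25.03 -4.89] turn -0.12 | t 27.15 pos [ 0.5691 -0.0988  0.2368] gap 0.07 F [1.5 0.5 0.4] q6 [-18.    4.1  98.8   0.6  73.3 -99.8]
```

View pics/z_side.png

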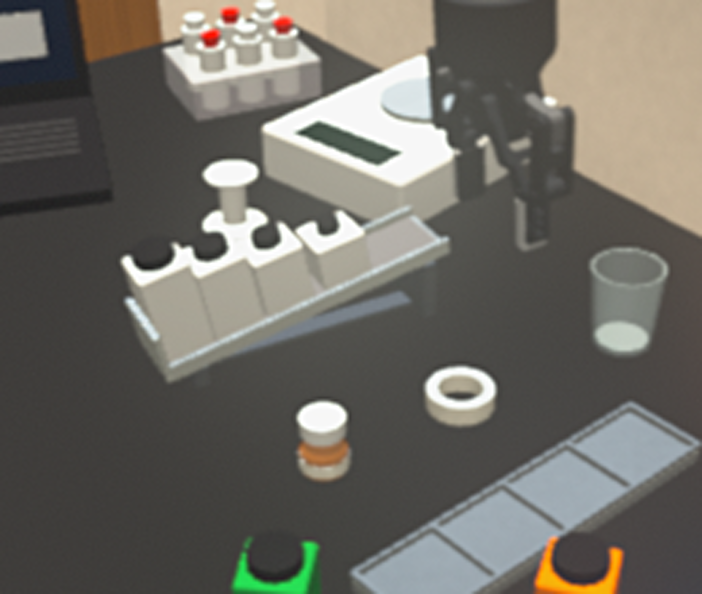

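View pics/z_top.png

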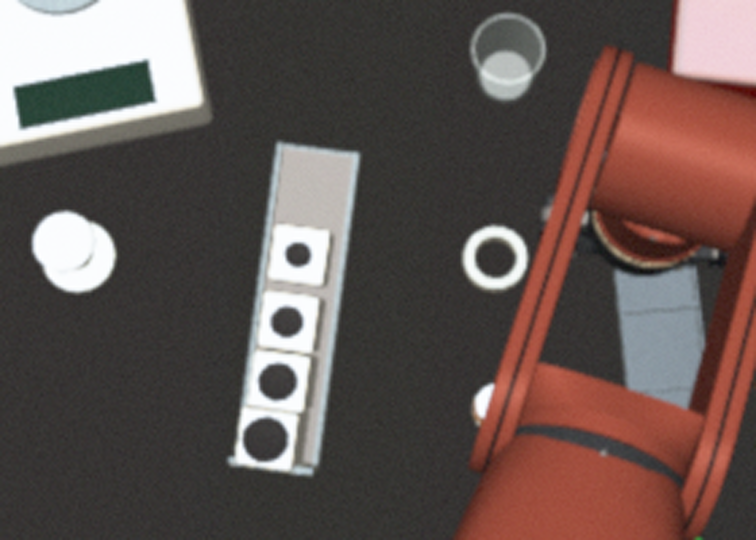

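D and C may not be fully closed, so I'll zoom in and fit their positions along the lane.

```bash
cat > fin.py <<'E'
from h import *
import sys
t=imaging.snapshot('top'); s=imaging.snapshot('side'); ps=[t,s]; d=[edt(p) for p in ps]
M=Rz(np.radians(TY))@Ry(np.radians(-10))
def m(n,v): 
    return (np.vstack([rect(-.023,.023,-.023,.023,HB[n]-.012),circ(CD[n],HB[n])])@Rz(v[2]).T+[v[0],v[1],0])@M.T+FOOT
for n,x in dict(A=.023,B=.069,C=.115,D=.161).items():
    q=fit(lambda v:cost(d[:1],ps[:1],m(n,v)),[x+.003,0.003,0],[.006,.004,.05]); print(n,q.x.round(4),round(q.fun,2))
im=cv2.resize(s['img'],None,fx=6,fy=6,interpolation=cv2.INTER_CUBIC)[...,::-1]
cv2.imwrite('pics/%s.png'%sys.argv[1],im[180*6:255*6,205*6:320*6])
E
python3 fin.py y1
```

```text
A [ 0.021  -0.0001 -0.0015] 0.28
B [ 0.0684 -0.002  -0.0075] 0.39
C [ 0.1165 -0.0017  0.0003] 0.25
D [ 0.1723 -0.0013 -0.0076] 0.25
```

View pics/y1.png

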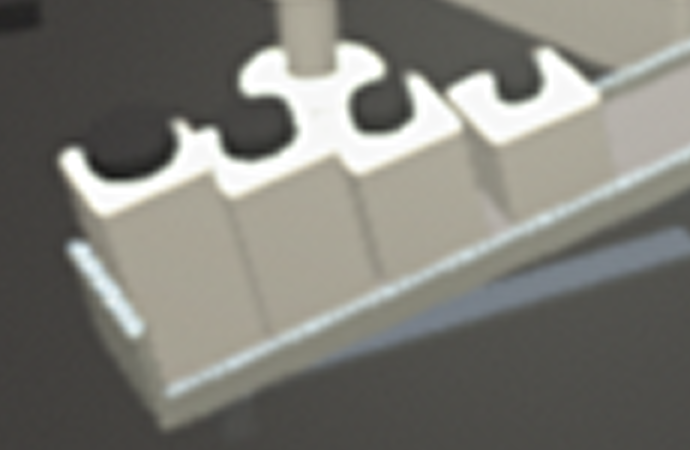

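jog_arm([
  [[0,0,0],0],
  [[0,0,0],0],
  [[0,0,0],0],
  [[0,0,0],0],
  [[0,0,0],0],
])

```text
t: 27.85
ee_pos: [0.5697, -0.0976, 0.2367]
eef_rot: [[0.064, 0.147, 0.987], [-0.011, 0.989, -0.146], [-0.998, -0.001, 0.065]]
force: [-0.2, 0.2, -0.2]
finger_gap: 0.0701
```

```bash
python3 fin.py y2; python3 -c "
from h import *
move([*tray(.225)[:2],.2],90+TY)"
```

```text
A [ 0.0211 -0.0001 -0.0009] 0.28
B [ 0.0685 -0.0021 -0.012 ] 0.36
C [ 0.1164 -0.0017 -0.0052] 0.25
D [ 0.1723 -0.0012 -0.0053] 0.26
move cm [ 3.94 24.97  4.42] turn -0.28 | t 27.95 pos [ 0.5696 -0.0979  0.2367] gap 0.0703 F [ 0.5 -0.3 -0.3] q6 [-17.9   4.2  98.8   0.6  73.4 -99.5]
```

View pics/y2.png

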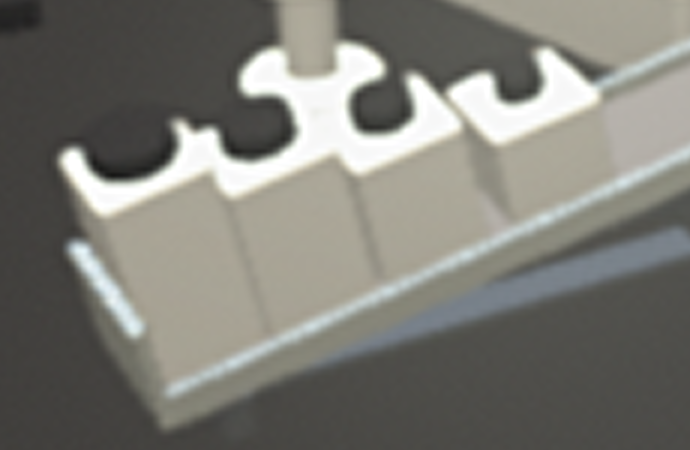

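D stopped about 8–9 mm uphill of C and isn't moving: fitted x is 172 mm, against about 161 mm expected. I'll nudge it gently downhill from behind with the fingers shut.

jog_arm([
  [[0,25,5],0],
  [[0,25,5],0],
  [[0,25,5],0],
  [[0,25,5],0],
  [[0,25,5],0],
], claw=0)

```text
t: 28.45
ee_pos: [0.6545, 0.139, 0.2399]
eef_rot: [[0.065, 0.147, 0.987], [-0.011, 0.989, -0.147], [-0.998, -0.001, 0.066]]
force: [1.9, -0.5, 0.2]
finger_gap: 0.0003
```

jog_arm([
  [[0,0,0],0],
  [[0,0,0],0],
  [[0,0,0],0],
])

```text
t: 28.75
ee_pos: [0.6543, 0.1383, 0.2396]
eef_rot: [[0.064, 0.148, 0.987], [-0.011, 0.989, -0.147], [-0.998, -0.002, 0.065]]
force: [0.4, -0.3, 0.3]
finger_gap: -0.0
```

```bash
python3 -c "
from h import *
move([*tray(.228)[:2],.101],90+TY)"
```

```text
move cm [13.83  0.39 -0.84] turn -0.3 | t 28.75 pos [0.6543 0.1383 0.2396] gap -0.0 F [ 0.4 -0.3  0.3] q6 [  5.7  16.5  84.3  -1.1  75.5 -75.6]
```

jog_arm([
  [[3,0.4,-0.4],-0.3],
  [[7,0.4,-0.6],-0.3],
  [[11,0.4,-0.8],-0.3],
  [[13.6,0.4,-0.8],-0.3],
  [[13.6,0.4,-0.8],-0.3],
])

```text
t: 29.25
ee_pos: [0.652, 0.1395, 0.0981]
eef_rot: [[0.055, 0.145, 0.988], [-0.013, 0.989, -0.144], [-0.998, -0.005, 0.056]]
force: [-0.9, 0.5, -0.9]
finger_gap: -0.0002
```

```bash
python3 -c "
from h import *
move([*tray(.198)[:2],.098],90+TY)"; python3 chk.py .022 n1
```

```text
move cm [-0.14  0.27 -2.64] turn -0.14 | t 29.25 pos [0.652  0.1395 0.0981] gap -0.0002 F [-0.9  0.5 -0.9] q6 [  5.8  24.4  90.2  -1.2  62.3 -75.3]
```

View pics/n1.png

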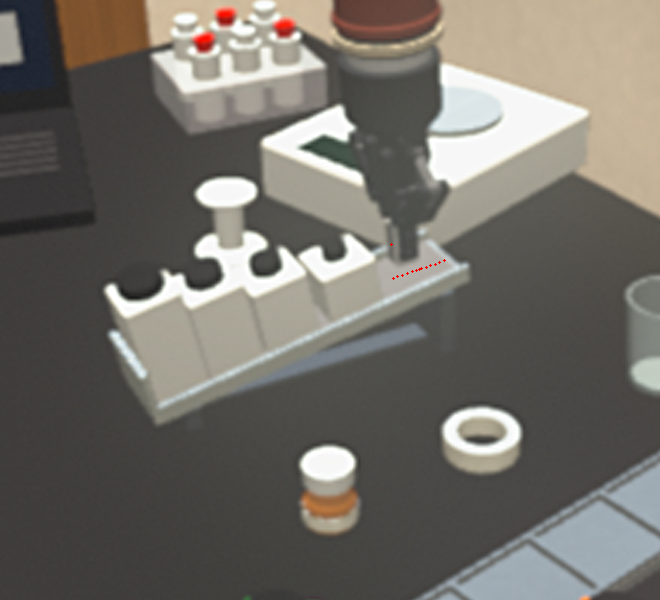

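jog_arm([
  [[0,0.2,-0.4],0],
  [[0,0.2,-0.8],0],
  [[0.1,0.2,-1.1],0],
  [[0.1,0.2,-1.4],0],
  [[0.1,0.2,-1.5],0],
])

```text
t: 29.8
ee_pos: [0.6394, 0.1444, 0.1]
eef_rot: [[0.06, 0.144, 0.988], [-0.012, 0.99, -0.144], [-0.998, -0.003, 0.061]]
force: [-0.6, 0.8, -0.1]
finger_gap: 0.0
```

```bash
python3 fin.py n2; python3 -c "
from h import *
move([*tray(.198)[:2],.098],90+TY)"
```

```text
A [0.026 0.003 0.   ] 4.0
B [ 0.1518 -0.0191 -0.3412] 1.48
C [0.147  0.006  0.0628] 1.73
D [ 0.1908 -0.0006  0.0778] 0.67
move cm [ 0.09 -0.03 -1.34] turn -0.11 | t 29.9 pos [0.6394 0.1443 0.0997] gap -0.0001 F [-0.1  0.   0.5] q6 [  6.3  22.8  92.3  -1.2  61.6 -74.8]
```

View pics/n2.png

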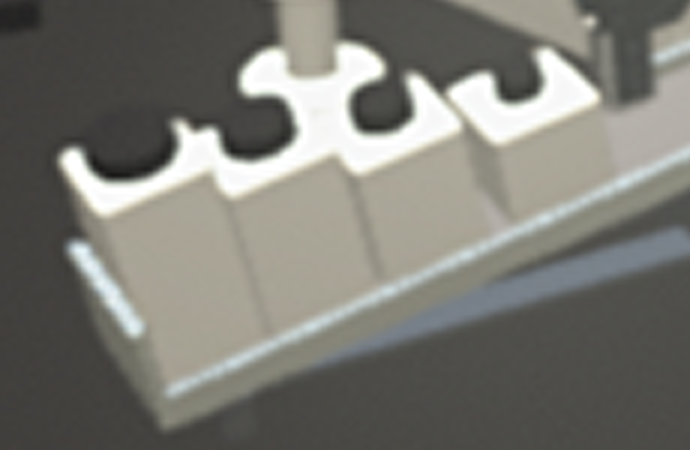

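jog_arm([
  [[0.1,0,-0.2],0],
  [[0.2,0,-0.4],0],
  [[0.2,0,-0.6],0],
  [[0.3,0,-0.8],0],
  [[0.3,0,-1.0],0],
])

```text
t: 30.4
ee_pos: [0.6294, 0.1458, 0.0958]
eef_rot: [[0.06, 0.144, 0.988], [-0.012, 0.99, -0.144], [-0.998, -0.004, 0.061]]
force: [-0.7, -0.4, 0.8]
finger_gap: 0.0001
```

```bash
python3 fin.py n3; python3 -c "
from h import *
move([*tray(.192)[:2],.096],90+TY)"
```

```text
A [0.026 0.003 0.   ] 4.0
B [0.0976 0.0065 0.183 ] 2.61
C [ 0.1375  0.0058 -0.0632] 1.71
D [0.1771 0.     0.1247] 0.66
move cm [-0.06 -0.03 -0.9 ] turn -0.1 | t 30.5 pos [0.6294 0.1458 0.0959] gap -0.0002 F [-1.   0.3  0. ] q6 [  6.6  21.9  93.9  -1.2  60.9 -74.6]
```

View pics/n3.png

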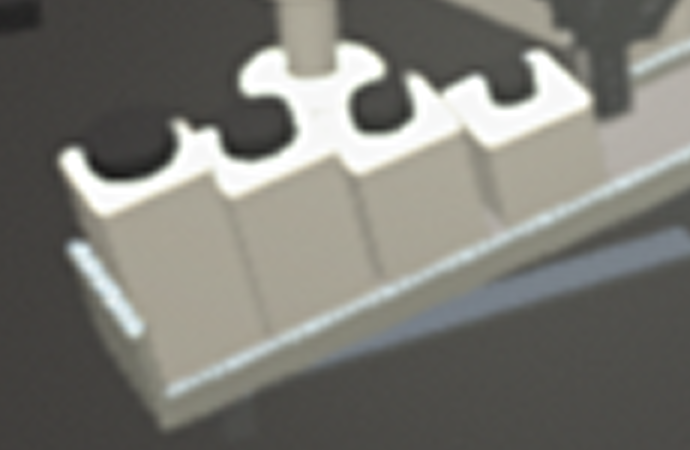

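D has moved about 3 mm and the gap to C is narrowing, so I'll keep nudging.

jog_arm([
  [[0.1,0,-0.2],0],
  [[0.1,0,-0.4],0],
  [[0.1,0,-0.5],0],
  [[0.1,0,-0.6],0],
  [[0.1,0,-0.6],0],
])

```text
t: 31.0
ee_pos: [0.6234, 0.1467, 0.0946]
eef_rot: [[0.059, 0.144, 0.988], [-0.012, 0.99, -0.144], [-0.998, -0.004, 0.061]]
force: [0.6, 0.3, 0.5]
finger_gap: 0.0
```

```bash
python3 fin.py n4 >/dev/null; python3 -c "
from h import *
move([*tray(.185)[:2],.095],90+TY)"
```

```text
move cm [-0.09 -0.03 -1.01] turn -0.1 | t 31.1 pos [0.6236 0.1467 0.0947] gap 0.0002 F [-0.1 -0.3 -1. ] q6 [  6.7  21.4  94.8  -1.3  60.5 -74.4]
```

View pics/n4.png

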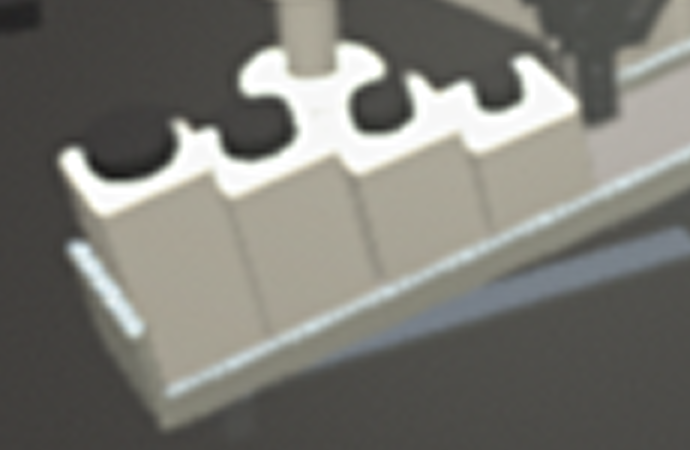

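It looks closed or nearly so. I'll push 1–2 mm more while watching the force.

jog_arm([
  [[0,0,-0.1],0],
  [[0,0,-0.2],0],
  [[0,0,-0.2],0],
])

```text
t: 31.4
ee_pos: [0.6214, 0.147, 0.0944]
eef_rot: [[0.059, 0.144, 0.988], [-0.012, 0.99, -0.144], [-0.998, -0.004, 0.061]]
force: [-0.1, -0.5, 0.1]
finger_gap: 0.0001
```

```bash
python3 fin.py n5 >/dev/null; python3 -c "
from h import *
move([*tray(.185)[:2],.095],90+TY)"
```

```text
move cm [-0.09 -0.03 -0.8 ] turn -0.1 | t 31.5 pos [0.6216 0.147  0.0946] gap 0.0001 F [-0.1 -0.1  1.4] q6 [  6.8  21.1  95.1  -1.3  60.5 -74.3]
```

View pics/n5.png

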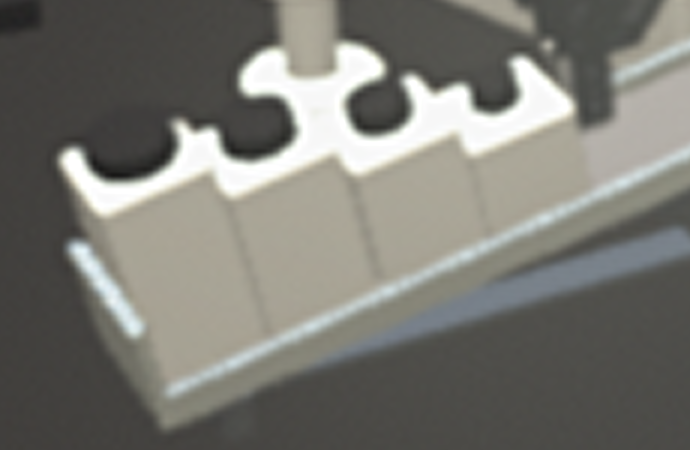

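jog_arm([
  [[0,0,-0.1],0],
  [[0,0,-0.15],0],
  [[0,0,-0.15],0],
])

```text
t: 31.8
ee_pos: [0.62, 0.1472, 0.0944]
eef_rot: [[0.06, 0.144, 0.988], [-0.012, 0.99, -0.144], [-0.998, -0.004, 0.061]]
force: [0.1, 0.8, 0.5]
finger_gap: 0.0002
```

```bash
python3 fin.py n6 >/dev/null; python3 -c "
from h import *
move([*tray(.185)[:2],.095],90+TY)"
```

```text
move cm [-0.09 -0.03 -0.65] turn -0.1 | t 31.9 pos [0.62   0.1472 0.0944] gap -0.0005 F [-0.1  0.1 -0.6] q6 [  6.8  21.   95.3  -1.3  60.4 -74.3]
```

View pics/n6.png

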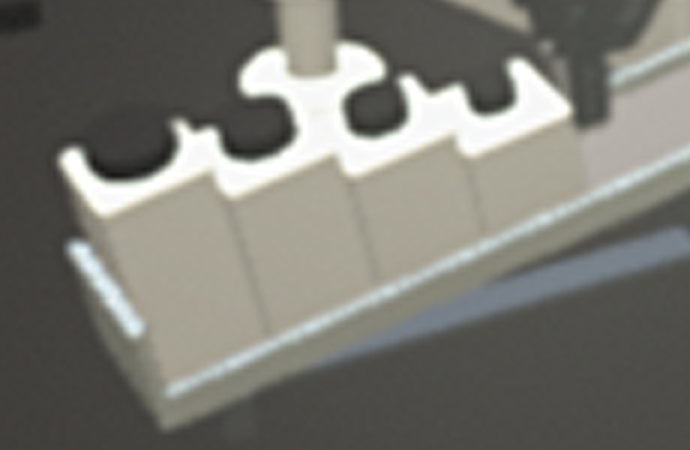

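jog_arm([
  [[0,0,-0.1],0],
  [[0,0,-0.15],0],
  [[0,0,-0.15],0],
])

```text
t: 32.2
ee_pos: [0.6193, 0.1473, 0.0947]
eef_rot: [[0.061, 0.144, 0.988], [-0.012, 0.99, -0.144], [-0.998, -0.003, 0.063]]
force: [3.6, -0.7, -1.8]
finger_gap: 0.0002
```

jog_arm([
  [[0,0,-0.1],0],
  [[0,0,-0.15],0],
  [[0,0,-0.15],0],
])

```text
t: 32.5
ee_pos: [0.6192, 0.1474, 0.0952]
eef_rot: [[0.065, 0.144, 0.987], [-0.012, 0.99, -0.144], [-0.998, -0.003, 0.066]]
force: [6.1, -0.7, -1.1]
finger_gap: -0.0002
```

```bash
python3 fin.py n7 >/dev/null; python3 -c "
from h import *
move([*tray(.185)[:2],.095],90+TY)"
```

```text
move cm [-0.01 -0.04 -0.56] turn -0.11 | t 32.6 pos [0.6191 0.1474 0.0952] gap -0.0 F [ 6.4 -1.4 -2.3] q6 [  6.9  20.6  95.7  -1.3  60.1 -74.2]
```

View pics/n7.png

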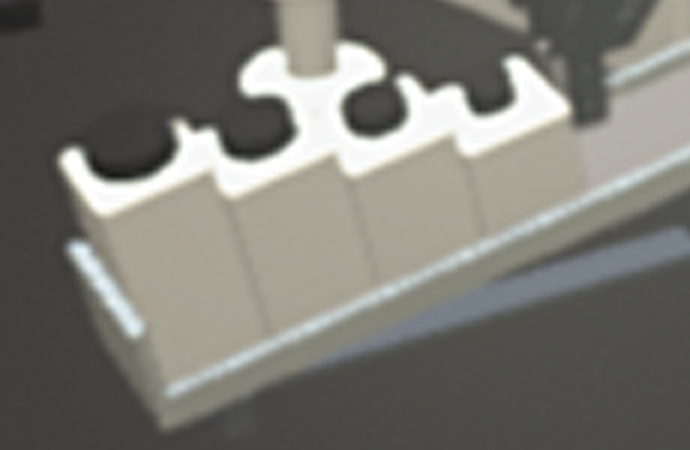

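The force rose to 6 N, so the whole row is closed against the stop. I'll back off uphill, lift away and check.

jog_arm([
  [[0,0,0.3],0],
  [[0,0,0.8],0],
  [[0,0,1.5],0],
  [[0,0,2.0],0],
  [[0,0,2.0],0],
])

```text
t: 33.1
ee_pos: [0.6396, 0.1443, 0.0966]
eef_rot: [[0.065, 0.145, 0.987], [-0.012, 0.989, -0.144], [-0.998, -0.003, 0.066]]
force: [-0.1, 0.2, -0.6]
finger_gap: 0.0001
```

jog_arm([
  [[-3,0,0.2],0],
  [[-7,0,0.4],0],
  [[-11,0,0.6],0],
  [[-14,0,0.7],0],
  [[-14,0,0.7],0],
])

```text
t: 33.6
ee_pos: [0.6403, 0.1455, 0.2436]
eef_rot: [[0.075, 0.145, 0.987], [-0.011, 0.989, -0.144], [-0.997, -0.0, 0.076]]
force: [0.4, 0.2, 0.9]
finger_gap: -0.0004
```

jog_arm([
  [[0,-15,0],0],
  [[0,-25,0],0],
  [[0,-25,0],0],
  [[0,-25,0],0],
  [[0,-25,0],0],
])

```text
t: 34.1
ee_pos: [0.6031, -0.1035, 0.2427]
eef_rot: [[0.074, 0.144, 0.987], [-0.011, 0.99, -0.144], [-0.997, 0.0, 0.074]]
force: [0.5, -1.3, -0.1]
finger_gap: 0.0001
```

jog_arm([
  [[0,0,0],0],
  [[0,0,0],0],
  [[0,0,0],0],
  [[0,0,0],0],
  [[0,0,0],0],
])

```text
t: 34.6
ee_pos: [0.6033, -0.102, 0.2425]
eef_rot: [[0.073, 0.142, 0.987], [-0.01, 0.99, -0.142], [-0.997, 0.0, 0.074]]
force: [-0.4, 0.2, -0.1]
finger_gap: -0.0002
```

```bash
python3 fin.py w1; python3 -c "
from h import *
print(r.state()['qvel'].round(2),r.state()['t'])
for n,(a,b,c,d) in dict(top=(130,330,150,430),side=(110,390,170,500)).items():
  p=imaging.snapshot(n)
  cv2.imwrite('pics/w_%s.png'%n,cv2.resize(p['img'][a:b,c:d],None,fx=2.1,fy=2.1,interpolation=cv2.INTER_CUBIC)[...,::-1])
"
```

```text
A [ 0.0211 -0.0001 -0.0016] 0.28
B [ 0.0695 -0.0021 -0.0024] 0.3
C [ 0.1153 -0.0017 -0.0051] 0.64
D [ 0.16   -0.0012 -0.0058] 0.65
[-0.35 -0.12 -0.08 -0.01 -0.02 -0.15] 34.7
```

View pics/w1.png

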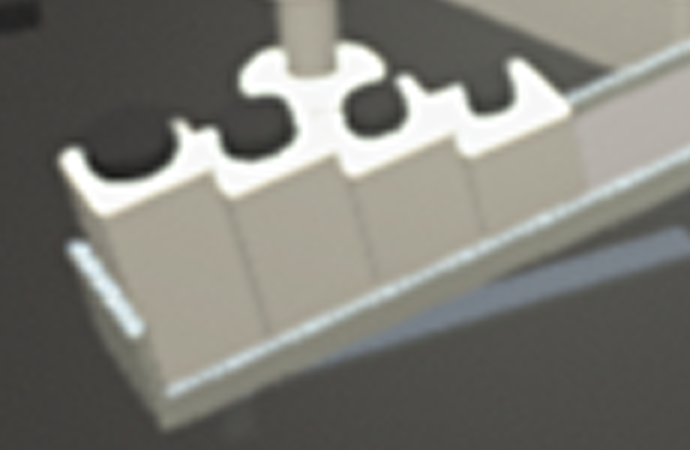

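View pics/w_side.png

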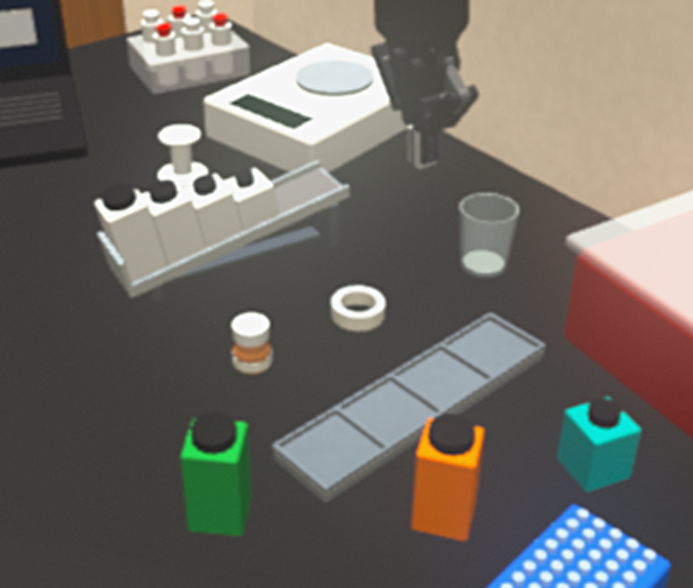

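View pics/w_top.png

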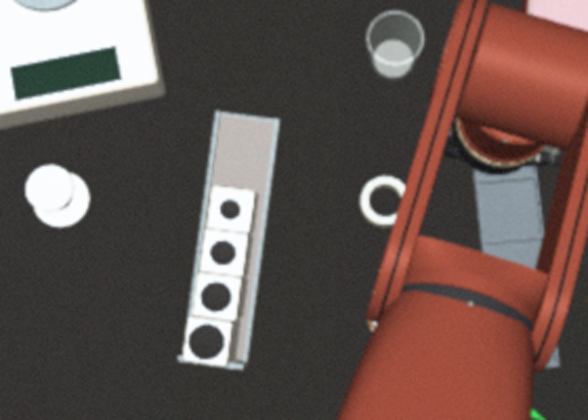

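The four bottles stand in a closed row in the tray, with fitted centres at 21, 70, 115 and 160 mm. The spool, jar, tape, beaker and look-alikes are where they started, and the arm is clear.

```bash
python3 -c "
from h import *
print(r.job_done())"
```

```text
the job is handed in; nothing more can be done
None
```

All four white bottles are in the tray, moved in the order A, B, C, D, and the job was handed in at about 35 s. They stand in a closed row that gets shorter uphill, with A against the end stop.

- **Sliding:** A slid to the stop by itself. D stopped about 8–9 mm short of C, and C stood about 1 mm off B. I pushed the row closed from behind D with the fingers shut, until the force rose to about 6 N, then backed away.
- **Last check:** The top-view fit put the bottle centres at 21, 70, 115 and 160 mm up the lane, against the nominal 23, 69, 115 and 161 mm. That is within about 2 mm, roughly the camera calibration error. The fit for C and D was looser than for A and B, but the side picture shows no gap between any two bottles.
- **Bystanders and arm:** In the last side picture the tape, jar, beaker, spool and the coloured look-alikes look undisturbed, though I did not measure their positions. The arm was clear of everything. The highest force in any reading was about 9 N, when the gripper closed on A.

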